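# Load a busbar-shroud proof test on the panel-shop bench

### The job

Prepare the shroud test: turn the isolator handle fully off, then take the status tag from its stand and hook it on the tag rail at the safe mark (the right-hand band), and let go of it. Next drape every white plastic shroud that is there over the copper test bar, side by side, each sitting fully home with its channel along the bar. When all hang there, slide the tag along the rail to the test mark (the left-hand band) and let go, and last turn the isolator fully on; leave the bin, tape roll and mug alone.

Things in the scene. Friction and masses are not known exactly. Their poses are not given: they have to be found in the camera images.
- isolator (a joint): Black rotary handle of the power isolator, on top of a grey enclosure 110 x 110 x 70 mm tall; turns about a vertical axis. 0 rad = fully off, 1.4 rad = fully on, a hard stop at each end; it grows clockwise seen from above. At off the bar is parallel to the face with two cable glands. No spring, friction about 0.12 N m: it stays where left. Starts at or near on.
- isolator_grip (a point): On the handle's turning axis, 107 mm above the bench, at the height to grip. The handle is a bar 65 mm long (this point's x axis, turning with it), 14 mm thick (y) and 32 mm tall, its top 7 mm above this point; it stands on a turning disc 68 mm across whose top is 23 mm below this point.
- bar_mid (a point): Middle of the flat top of the fixed copper test bar, 85 mm above the bench. The bar is level, 14 mm wide (point x), 25 mm deep (z up), along the point's y; 280 mm are free between two black end blocks (40 mm in x, 20 mm in y) that rise 10 mm above the bar. Beneath it lies only an 8 mm baseplate 70 mm wide.
- mark_safe (a point): Safe mark: black band at the tag rail's right-hand (-y) end seen from the robot. Point on the axis of the rail, a level round bar 12 mm thick, 170 mm above the bench. Site y runs along the rail towards the test mark, x to the rail's far side, away from the robot. Posts 16 mm thick stand 50 mm beyond each mark; an 8 mm baseplate 60 mm wide lies below.
- mark_test (a point): Test mark: black band at the tag rail's left-hand (+y) end, 120 mm along the rail from the safe mark; point on the rail's axis, point axes as for the safe mark.
- tag: Status tag: rigid hanger, 120 g. Origin on the axis of the bar it hangs on; own y along the bar, z up. Steel hook 30 mm wide (y), 35 mm across (x), V-shaped crown 27 mm wide inside. A leg on its -x side ends in a step 48 to 52 mm below the origin, carrying a white plate, 60 mm wide (y), 4 mm thick, under the bar, down to 110 mm below the origin. Starts hung on the stand.
- tag_tab (a point): Grip point of the tag: in its black top tab, 33 mm above the tag's origin (own axes as the tag's). The tab is 10 mm thick (x), 30 mm wide (y), and reaches from 12 to 42 mm above the origin.
- tag_lip (a point): Lower end of the hook's short lip on the tag's +x side, 14 mm below the origin. The hook's mouth opens to +x between lip and step, so the tag cannot be lowered on from straight above: hold it 31 mm above its hung height and move it along its own x onto the bar (+x on, -x off; 60 mm to be clear), then lower it.
- park: Fixed parking stand; origin on the bench under the stub. Round stub 12 mm thick along its y axis, 145 mm above the bench, from y = -36 mm to the 16 mm thick post at y = +45 mm (foot disc 76 mm across). The tag starts hung near y = 0 to -10 mm with its axes parallel to the stand's.
- shroud1: White plastic shroud (2 to 4 alike; None if absent), 80 g, inverted channel 50 mm long (y), 30 tall, outside 36 wide (x), inside 28 wide and 25 deep, open below and at the ends; 5 mm thick foot flanges make it 60 wide. Roof rib to grip: 10 thick (x), 40 long (y), 30 to 55 above the origin. Origin: centre of underside, z up. Starts upright; draped home, its origin is 25 mm below the bar's top.
- shroud2: White plastic shroud (2 to 4 alike; None if absent), 80 g, inverted channel 50 mm long (y), 30 tall, outside 36 wide (x), inside 28 wide and 25 deep, open below and at the ends; 5 mm thick foot flanges make it 60 wide. Roof rib to grip: 10 thick (x), 40 long (y), 30 to 55 above the origin. Origin: centre of underside, z up. Starts upright; draped home, its origin is 25 mm below the bar's top.
- shroud3: White plastic shroud (2 to 4 alike; None if absent), 80 g, inverted channel 50 mm long (y), 30 tall, outside 36 wide (x), inside 28 wide and 25 deep, open below and at the ends; 5 mm thick foot flanges make it 60 wide. Roof rib to grip: 10 thick (x), 40 long (y), 30 to 55 above the origin. Origin: centre of underside, z up. Starts upright; draped home, its origin is 25 mm below the bar's top.
- shroud4: White plastic shroud (2 to 4 alike; None if absent), 80 g, inverted channel 50 mm long (y), 30 tall, outside 36 wide (x), inside 28 wide and 25 deep, open below and at the ends; 5 mm thick foot flanges make it 60 wide. Roof rib to grip: 10 thick (x), 40 long (y), 30 to 55 above the origin. Origin: centre of underside, z up. Starts upright; draped home, its origin is 25 mm below the bar's top.
- screw_bin: Bystander: small open yellow bin 70 x 90 x 50 mm, origin under its centre. Leave alone.
- tape_roll: Bystander: roll of paper tape lying flat, 90 mm across, 35 mm high, origin under its centre. Leave alone.
- mug: Bystander: white mug, 76 mm across, 90 mm high, handle towards its +y, origin under its centre. Leave alone.
Things that resemble listed ones, but are neither listed nor needed, are in the scene too. Leave any turquoise look-alike of the shroud3 alone. What is shaped like the shroud2 but red is not meant.

How it is judged (in metres and radians):
On the way, in this order (a step that is already met when the one before it is completed fails the run):
1. the isolator is fully off, with no shroud on the bar yet (value of joint isolator below 0.12 rad and height (world z) of each of shroud1, shroud2, shroud3, shroud4 below 0.04 m), for 0.2 s.
2. the tag hangs, let go of, at the safe mark, isolator off, no shroud on the bar yet (all of step 1 and x of tag in the frame of mark_safe between -0.006 and 0.006 m and y of tag in the frame of mark_safe between -0.015 and 0.015 m and z of tag in the frame of mark_safe between -0.006 and 0.006 m and angle between tag's own z axis and vertical below 0.25 rad and contact force between the fingers and tag below 0.1 N), for 0.2 s.
3. every shroud is draped on the test bar, tag still at the safe mark, isolator off (value of joint isolator below 0.12 rad and x of tag in the frame of mark_safe between -0.006 and 0.006 m and y of tag in the frame of mark_safe between -0.015 and 0.015 m and z of tag in the frame of mark_safe between -0.006 and 0.006 m and angle between tag's own z axis and vertical below 0.25 rad and x of shroud1 in the frame of bar_mid between -0.01 and 0.01 m and y of shroud1 in the frame of bar_mid between -0.125 and 0.125 m and z of shroud1 in the frame of bar_mid between -0.03 and -0.02 m and angle between each of shroud1, shroud2, shroud3, shroud4's own z axis and vertical below 0.12 rad and angle between the y axis of each of shroud1, shroud2, shroud3, shroud4 and the y axis of bar_mid, either way round below 0.35 rad and x of shroud2 in the frame of bar_mid between -0.01 and 0.01 m and y of shroud2 in the frame of bar_mid between -0.125 and 0.125 m and z of shroud2 in the frame of bar_mid between -0.03 and -0.02 m and x of shroud3 in the frame of bar_mid between -0.01 and 0.01 m and y of shroud3 in the frame of bar_mid between -0.125 and 0.125 m and z of shroud3 in the frame of bar_mid between -0.03 and -0.02 m and x of shroud4 in the frame of bar_mid between -0.01 and 0.01 m and y of shroud4 in the frame of bar_mid between -0.125 and 0.125 m and z of shroud4 in the frame of bar_mid between -0.03 and -0.02 m), for 0.2 s.
4. the tag is still hooked on the rail as it passes between the marks (x of tag in the frame of mark_safe between -0.012 and 0.012 m and y of tag in the frame of mark_safe between 0.025 and 0.095 m and z of tag in the frame of mark_safe between -0.01 and 0.015 m), for 0.05 s.
5. the tag hangs, let go of, at the test mark, shrouds in place, isolator still off (value of joint isolator below 0.12 rad and x of tag in the frame of mark_test between -0.006 and 0.006 m and y of tag in the frame of mark_test between -0.015 and 0.015 m and z of tag in the frame of mark_test between -0.006 and 0.006 m and angle between tag's own z axis and vertical below 0.25 rad and contact force between the fingers and tag below 0.1 N and x of shroud1 in the frame of bar_mid between -0.01 and 0.01 m and y of shroud1 in the frame of bar_mid between -0.125 and 0.125 m and z of shroud1 in the frame of bar_mid between -0.03 and -0.02 m and angle between each of shroud1, shroud2, shroud3, shroud4's own z axis and vertical below 0.12 rad and angle between the y axis of each of shroud1, shroud2, shroud3, shroud4 and the y axis of bar_mid, either way round below 0.35 rad and x of shroud2 in the frame of bar_mid between -0.01 and 0.01 m and y of shroud2 in the frame of bar_mid between -0.125 and 0.125 m and z of shroud2 in the frame of bar_mid between -0.03 and -0.02 m and x of shroud3 in the frame of bar_mid between -0.01 and 0.01 m and y of shroud3 in the frame of bar_mid between -0.125 and 0.125 m and z of shroud3 in the frame of bar_mid between -0.03 and -0.02 m and x of shroud4 in the frame of bar_mid between -0.01 and 0.01 m and y of shroud4 in the frame of bar_mid between -0.125 and 0.125 m and z of shroud4 in the frame of bar_mid between -0.03 and -0.02 m), for 0.2 s.
6. the isolator is fully on, shrouds and tag in place (value of joint isolator above 1.28 rad and x of tag in the frame of mark_test between -0.006 and 0.006 m and y of tag in the frame of mark_test between -0.015 and 0.015 m and z of tag in the frame of mark_test between -0.006 and 0.006 m and angle between tag's own z axis and vertical below 0.25 rad and x of shroud1 in the frame of bar_mid between -0.01 and 0.01 m and y of shroud1 in the frame of bar_mid between -0.125 and 0.125 m and z of shroud1 in the frame of bar_mid between -0.03 and -0.02 m and angle between each of shroud1, shroud2, shroud3, shroud4's own z axis and vertical below 0.12 rad and angle between the y axis of each of shroud1, shroud2, shroud3, shroud4 and the y axis of bar_mid, either way round below 0.35 rad and x of shroud2 in the frame of bar_mid between -0.01 and 0.01 m and y of shroud2 in the frame of bar_mid between -0.125 and 0.125 m and z of shroud2 in the frame of bar_mid between -0.03 and -0.02 m and x of shroud3 in the frame of bar_mid between -0.01 and 0.01 m and y of shroud3 in the frame of bar_mid between -0.125 and 0.125 m and z of shroud3 in the frame of bar_mid between -0.03 and -0.02 m and x of shroud4 in the frame of bar_mid between -0.01 and 0.01 m and y of shroud4 in the frame of bar_mid between -0.125 and 0.125 m and z of shroud4 in the frame of bar_mid between -0.03 and -0.02 m), for 0.2 s.
At the end, for the whole second after the job is handed in: Isolator over 1.28 rad; tag hung within 15 mm of the test mark along the rail (6 mm across and in height, tilt under 0.25 rad); every shroud home on the bar between the blocks (10 mm across, 5 mm in height, tilt under 0.12 rad, along the bar within 0.35 rad); all at rest (all of step 6 and linear speed of each of shroud1, shroud2, shroud3, shroud4, tag below 0.03 m/s); the robot touches nothing.
It fails at once if the screw bin is moved more than 40 mm (distance of screw_bin from where it was at the start of the episode above 0.04 m).
It fails at once if the tape roll is moved more than 40 mm (distance of tape_roll from where it was at the start of the episode above 0.04 m).
It fails at once if the mug is moved more than 40 mm (distance of mug from where it was at the start of the episode above 0.04 m).
Of shroud1, shroud2, shroud3, shroud4 only 2 to 4 are there at a start; the rules pass over those that are not, and their reading is None.
At some moment in a run one of shroud1, shroud2, shroud3, shroud4 may be knocked a few centimetres aside while the robot is not near it.
It also fails if it takes over 210 s, if anything falls off the work surface, if the arm or the gripper's body presses on something with over 40 N, if the wrist force passes 120 N, or if a joint passes its speed limit or range.

### The arm

A 6-joint arm with a two-finger parallel gripper is mounted at the origin on the work surface. World frame = base frame: x ahead of the robot, y to its left, z up, the work surface at z = 0. Lengths are in m, angles in degrees, forces in N, time in s.
With the tool pointing down it reaches from about 0.425 to 0.95 m from the base axis. Payload 14.7 kg.
Tool frame: the origin (TCP) lies on the centre line of the jaws, within the pads' length; the fingertips stand 17 mm ahead of it and the grasp point (between the pads) lies 2 mm behind it; x points along the fingers, y is the direction in which the jaws open and shut, and the axes are right-handed (so a half turn about x gives the same grasp; the last joint's range is limited). The gripper opens to 85 mm and grips with 20 to 120 N. Pads are 22 mm wide; open, the fingers measure 114 mm over their backs; the gripper's body (76 mm by 85 mm) begins 54 mm behind the grasp point. The pads swing forward as they close: fully open they stand 13 mm farther back than shut.
Start: joints at [-77.785, 27.513, 91.461, -0, 61.026, -2.67], TCP at [0.167, -0.628, 0.208] pointing down, gripper open.
Joint ranges: [-157.49, 157.49], [-46.99, 117.5], [13.45, 153.17], [-89.5, 269.5], [5.16, 153.95], [-167.48, 167.48]. Speed limits (degrees/s): [108.29, 108.29, 136.94, 172.46, 172.46, 172.46].

### API

Orientations are given as a 3x3 rotation matrix whose columns are the frame's x, y, z axes.
In Python, from rig import arm, eoat, cams, finish_job, spotter gives the robot as it stands. The module is installed in compiled form; this text tells all that it offers. Calls block until the motion is done:
- arm.goto(position, orientation): joint-space move of the TCP to a pose.
- arm.line_to(position, ori=None, feed=0.15): straight line of the TCP; ori=None keeps the orientation; feed is the mean speed in m/s.
- arm.movej(angles): joint-space move.
- eoat.open_gripper() and eoat.close_gripper(newtons=None): open the fingers fully, or close them until they stop; newtons is the grip in N (None keeps the last).
- arm.pause(seconds).
- arm.solve_ik(position, orientation): joint angles nearest the present ones, or None.
- arm.get_state(): the state.
- cams.capture(name): name is "scene" or "top" or "wrist"; returns the picture (384x512x3 uint8, blue, green, red); there is no depth.
- cams.calibration(name): a dict with "camera_matrix" (3x3 intrinsics, pixels), "dist_coeffs" ([k1, k2, p1, p2, k3] as OpenCV has them; the pictures are not rectified), "rvec" (rotation vector, rad) and "tvec" (3), from world to camera coordinates, as OpenCV has them; the wrist camera has in their place "T_tool_cam" (4x4, takes a point from camera to tool coordinates, whose origin is the TCP and whose axes are the tool frame's). Camera axes: x right, y down, z forward; pixel columns grow to the right and rows downward; lengths in m; the calibration is good to about 2 mm. A picture is of the moment at which its call begins: read the wrist's pose just before it. calibration takes no time and is no camera call.
A pose or a line that the arm cannot do raises arm.PlanningError and nothing moves.
- finish_job(): hands the job in, once; it reports no verdict.
Trained networks look in the newest picture that a camera, given by its name, has taken for a name from the list of things; names that differ only in an ending like _2 or _b are one class to them, and where a whole thing is asked for, a point or a joint stands for the part that bears it (a point fixed in the world has none). Each returns a list of dicts, best first, with "score" (0 to 1); they miss things now and then, are a little off and sometimes report something else, mostly with a low value. They report only what shows in the picture. A call takes as long as a camera call. They do not tell look-alikes from the thing itself.
- spotter.spot_in(camera, query): "point" ([x, y, z] in m, in world coordinates, good to about 4 mm: the middle of the surface that is visible of it).
- spotter.spot_point(camera, query): "point" ([x, y, z] in m, in world coordinates, good to about 4 mm: a listed point, or the origin of a listed thing).
The state is a dict: "time_s": time; "q": joint angles; "qvel": joint speeds; "joint_efforts": joint torques, N m; "tcp_pos": TCP position; "eef_rot": TCP orientation; "wrist_force": force on the tool from outside, world axes, zero at the start; "torque": the same for the moment, N m; "grip_width": finger opening in m.
Only numpy, scipy, OpenCV 4.12 (cv2) and the standard library are available. Lean on these libraries where they do the work, as an engineer would, in place of code of your own. Each camera call takes 0.05 s, during which the arm holds its last target.

## Working session

There is one attempt and no reset: what is moved stays moved. The work goes in short steps, each a Python script; the robot and the scene stay as the last script left them, time stands still between calls to the robot, and variables do not carry over. Pictures are saved under pics/ and viewed, and the job is handed in when it is done.

```bash
ls; mkdir -p pics
python3 - <<'E'
from rig import arm,eoat,cams,spotter
import cv2
for n in ["scene","top","wrist"]:
    cv2.imwrite(f"pics/a_{n}.png",cams.capture(n))
    c=cams.calibration(n)
    print(n,{k:(v if not hasattr(v,'tolist') else v.tolist()) for k,v in c.items()})
print(arm.get_state())
for n in ["scene","top"]:
  for q in ["isolator","isolator_grip","bar_mid","mark_safe","mark_test","tag","tag_tab","tag_lip","park","shroud1","screw_bin","tape_roll","mug"]:
    r=spotter.spot_point(n,q)
    print(n,q,[([round(float(v),3) for v in d["point"]],round(d["score"],2)) for d in r][:8])
E
```

```text
pics
scene {'camera_matrix': [[374.5508570199094, 0.0, 253.36446687483394], [0.0, 374.5508570199094, 187.2455167837207], [0.0, 0.0, 1.0]], 'dist_coeffs': [-0.10766841026200273, 0.0, 0.0, 0.0, 0.0], 'rvec': [2.177531558041339, 1.5708837175893722, -0.40838546979684265], 'tvec': [-0.1407152567409681, -0.40696368701450886, 1.351690561307222]}
top {'camera_matrix': [[383.30795960207354, 0.0, 253.86648560526714], [0.0, 383.30795960207354, 191.04231012103364], [0.0, 0.0, 1.0]], 'dist_coeffs': [-0.08780859755299027, 0.0, 0.0, 0.0, 0.0], 'rvec': [2.180049520874598, -2.1508916468068673, 0.10177672235515006], 'tvec': [-0.042895416681426296, 0.557264603600916, 0.980881969413379]}
wrist {'camera_matrix': [[270.64106189560795, 0.0, 260.770435088927], [0.0, 270.64106189560795, 195.57264437094096], [0.0, 0.0, 1.0]], 'dist_coeffs': [-0.009318882679548298, 0.0, 0.0, 0.0, 0.0], 'T_tool_cam': [[-0.0008256280552890425, -0.30479427648475693, 0.9524178533398279, -0.16437021925846157], [0.999999600118842, 7.56589718853708e-05, 0.0008910880279649868, -6.527830451730221e-05], [-0.00034365748635684936, 0.95241
[... 367 characters left out ...]
148152e+01, -4.30459642e+01,  2.75958009e-04,
        8.20992660e-03, -2.40444797e-05]), 'tcp_pos': array([ 0.16691601, -0.62785582,  0.20800084]), 'eef_rot': array([[-2.10048213e-04,  2.56845747e-01, -9.66452388e-01],
       [ 9.37560361e-04, -9.66451934e-01, -2.56845830e-01],
       [-9.99999538e-01, -9.60057458e-04, -3.78068888e-05]]), 'wrist_force': array([-0.2641341 , -1.17928316,  0.35859794]), 'torque': array([-0.02387542,  0.02596191,  0.02248064]), 'grip_width': 0.08534476144917345}Traceback (most recent call last):
  File "<stdin>", line 10, in <module>
ValueError: it knows: bar_mid, isolator_grip, mark_safe, mark_test, mug, park, screw_bin, shroud, tag, tag_lip, tag_tab, tape_roll
```

Run:
```python
from rig import arm,eoat,cams,spotter
for n in ["scene","top"]:
  for q in ["isolator_grip","bar_mid","mark_safe","mark_test","tag","tag_tab","tag_lip","park","shroud","screw_bin","tape_roll","mug"]:
    r=spotter.spot_point(n,q)
    print(n,q,[([round(float(v),3) for v in d["point"]],round(d["score"],2)) for d in r][:8])
```

```text
scene isolator_grip [([0.414, 0.307, 0.108], 0.92), ([0.634, -0.0, 0.087], 0.66), ([0.366, -0.249, -0.002], 0.35)]
scene bar_mid [([0.634, -0.005, 0.085], 0.89), ([0.435, -0.04, 0.004], 0.55)]
scene mark_safe [([0.446, -0.382, 0.166], 0.96), ([0.506, 0.055, 0.001], 0.27)]
scene mark_test [([0.513, -0.283, 0.169], 0.95)]
scene tag [([0.611, 0.275, 0.145], 0.62)]
scene tag_tab [([0.609, 0.271, 0.178], 0.84), ([0.769, 0.14, 0.001], 0.74)]
scene tag_lip [([0.624, 0.271, 0.134], 0.73)]
scene park [([0.605, 0.276, 0.002], 0.79), ([0.609, 0.274, 0.147], 0.19)]
scene shroud [([0.436, -0.042, 0.003], 0.81), ([0.308, 0.166, -0.0], 0.73), ([0.441, 0.125, 0.002], 0.7), ([0.505, 0.056, 0.001], 0.58), ([0.336, -0.112, 0.001], 0.53), ([0.369, -0.245, -0.003], 0.38)]
scene screw_bin [([0.771, 0.14, -0.0], 0.81)]
scene tape_roll [([0.369, -0.247, -0.002], 0.67)]
scene mug [([0.769, -0.142, 0.003], 0.73)]
top isolator_grip [([0.413, 0.301, 0.109], 0.67)]
top bar_mid [([0.635, 0.001, 0.083], 0.62)]
top mark_safe [([0.444, -0.375, 0.17], 0.65)]
top mark_test [([0.518, -0.279, 0.168], 0.92)]
top tag [([0.603, 0.272, 0.146], 0.78)]
top tag_tab [([0.61, 0.273, 0.18], 0.93)]
top tag_lip [([0.624, 0.271, 0.129], 0.88)]
top park [([0.606, 0.271, 0.001], 0.72)]
top shroud [([0.305, 0.167, 0.001], 0.91), ([0.436, -0.052, -0.001], 0.89), ([0.435, 0.129, -0.0], 0.61), ([0.334, -0.11, -0.0], 0.57)]
top screw_bin [([0.771, 0.141, -0.001], 0.7)]
top tape_roll [([0.366, -0.247, 0.001], 0.61)]
top mug [([0.766, -0.141, -0.0], 0.56)]
```

View pics/a_scene.png

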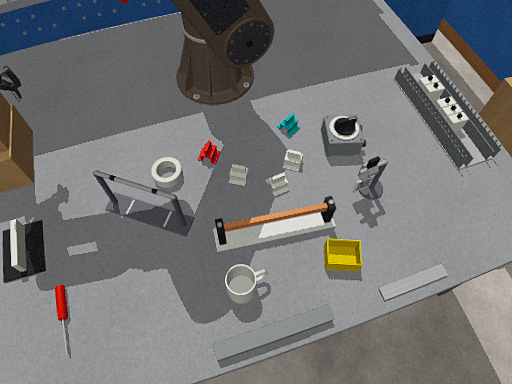

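View pics/a_top.png

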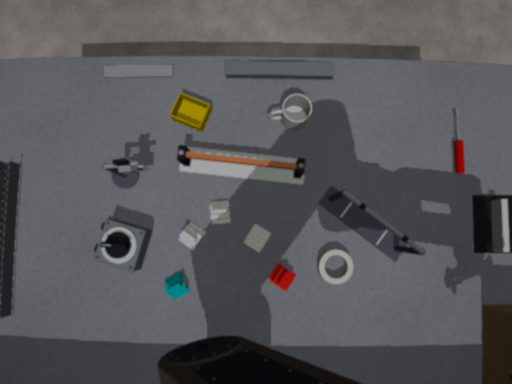

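View pics/a_wrist.png

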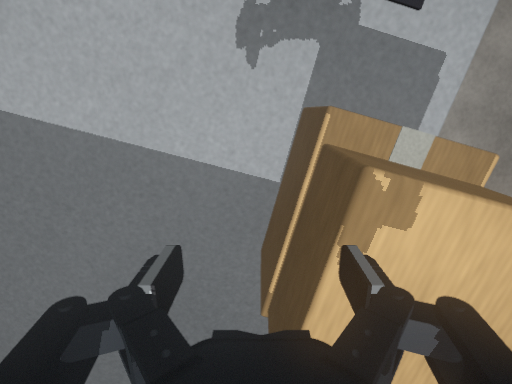

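```bash
cat > h.py <<'E'
from rig import arm,eoat,cams,spotter
import numpy as np,cv2,json
from scipy.spatial.transform import Rotation as Rn
def down(a):
    a=np.deg2rad(a);c,s=np.cos(a),np.sin(a)
    return np.array([[0,c,s],[0,s,-c],[-1,0,0]],float)
def ext(name,st=None):
    c=cams.calibration(name);K=np.array(c["camera_matrix"]);D=np.array(c["dist_coeffs"])
    if "rvec" in c: return K,D,np.array(c["rvec"],float),np.array(c["tvec"],float)
    T=np.eye(4);T[:3,:3]=st["eef_rot"];T[:3,3]=st["tcp_pos"]
    M=np.linalg.inv(T@np.array(c["T_tool_cam"]))
    return K,D,cv2.Rodrigues(M[:3,:3])[0].ravel(),M[:3,3]
def snap(name,tag):
    st=arm.get_state();im=cams.capture(name);E=ext(name,st)
    cv2.imwrite(f"pics/{tag}.png",im)
    np.savez(f"pics/{tag}.npz",K=E[0],D=E[1],r=E[2],t=E[3])
    return im,E
def load(tag):
    z=np.load(f"pics/{tag}.npz");return cv2.imread(f"pics/{tag}.png"),(z["K"],z["D"],z["r"],z["t"])
def proj(P,E):
    return cv2.projectPoints(np.asarray(P,float).reshape(-1,3),E[2],E[3],E[0],E[1])[0].reshape(-1,2)
def back(uv,z,E):
    n=cv2.undistortPoints(np.array(uv,float).reshape(-1,1,2),E[0],E[1]).reshape(-1,2)
    R=cv2.Rodrigues(E[2])[0];o=-R.T@E[3];d=np.c_[n,np.ones(len(n))]@R
    return o+d*((z-o[2])/d[:,2])[:,None]
def spots(cam,q,fn=spotter.spot_point):
    r=fn(cam,q);print(cam,q,[([round(float(v),3) for v in d["point"]],round(d["score"],2)) for d in r][:8]);return r
def box(x0,x1,y0,y1,z0,z1): return np.array([[x,y,z] for x in(x0,x1) for y in(y0,y1) for z in(z0,z1)])
EDG=[(0,1),(0,2),(0,4),(3,1),(3,2),(3,7),(5,1),(5,4),(5,7),(6,2),(6,4),(6,7)]
def place(P,x,y,z,yaw):
    return Rn.from_euler('z',yaw,degrees=True).apply(P)+[x,y,z]
def drawbox(im,P,E,s=1,off=(0,0),col=(0,255,255)):
    p=((proj(P,E)-off)*s).astype(int)
    for a,b in EDG: cv2.line(im,tuple(map(int,p[a])),tuple(map(int,p[b])),col,1,cv2.LINE_AA)
def shroudboxes(): return [box(-.03,.03,-.025,.025,0,.005),box(-.018,.018,-.025,.025,0,.03),box(-.005,.005,-.02,.02,.03,.055)]
def say(m=""):
    s=arm.get_state();print(m,"t",round(s["time_s"],1),"tcp",np.round(s["tcp_pos"],4),"F",np.round(s["wrist_force"],1),"w",round(s["grip_width"],4),"q",np.round(s["q"],0))
E
python3 - <<'E'
from h import *
p=arm.get_state()["tcp_pos"];
arm.line_to([p[0],p[1],.34],feed=.25)
arm.goto([.45,.02,.34],down(0)); say()
snap("wrist","w1"); [spots("wrist",q) for q in ["shroud","bar_mid"]]
arm.goto([.47,.27,.32],down(30)); say()
snap("wrist","w2");[spots("wrist",q) for q in ["isolator_grip","tag_tab","tag","tag_lip","park"]]
snap("scene","s2"); snap("top","t2"); spots("top","shroud")
E
```

```text
t 4.5 tcp [0.4502 0.0195 0.34  ] F [ 0.6 -0.1  0.6] w 0.0857 q [ -1.   4. 105.  -0.  71.  -1.]
wrist shroud [([0.301, 0.165, 0.003], 0.88), ([0.436, -0.044, 0.006], 0.62), ([0.435, 0.132, 0.002], 0.6), ([0.333, -0.11, -0.0], 0.56)]
wrist bar_mid [([0.632, 0.0, 0.085], 0.58)]
 t 5.7 tcp [0.4701 0.2691 0.3201] F [ 0.3 -0.1  0.9] w 0.0856 q [27. 13. 97. -0. 70. -3.]
wrist isolator_grip [([0.412, 0.305, 0.11], 0.69)]
wrist tag_tab [([0.608, 0.275, 0.179], 0.72), ([0.439, 0.13, 0.001], 0.59)]
wrist tag []
wrist tag_lip [([0.622, 0.274, 0.13], 0.7)]
wrist park [([0.608, 0.275, 0.006], 0.55), ([0.606, 0.272, 0.143], 0.38)]
top shroud [([0.334, -0.111, -0.0], 0.93), ([0.439, -0.048, 0.002], 0.81), ([0.502, 0.053, 0.0], 0.74), ([0.439, 0.13, -0.003], 0.73), ([0.304, 0.166, 0.001], 0.58)]
```

View pics/w1.png

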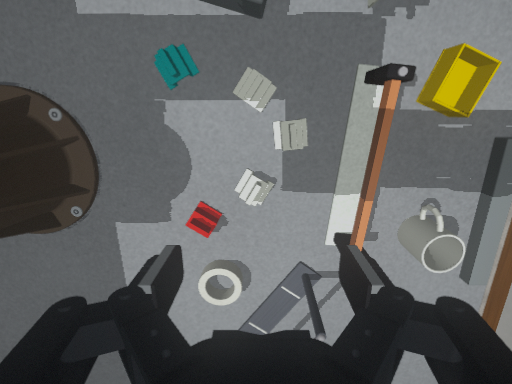

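View pics/w2.png

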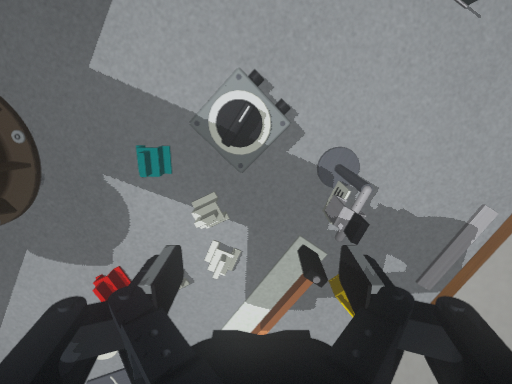

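View pics/s2.png

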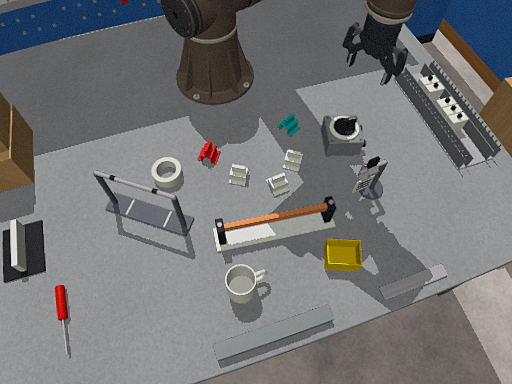

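View pics/t2.png

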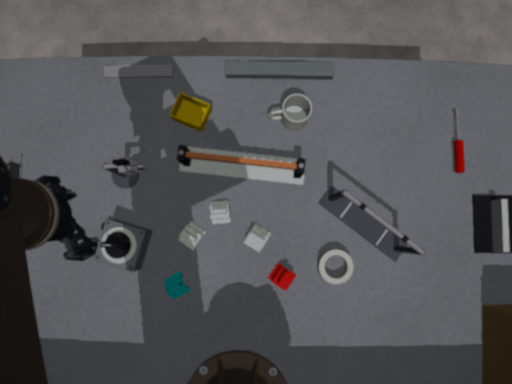

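Run:
```python
from h import *
im,E=load("w2")
c=im[50:200,150:400];cv2.imwrite("pics/z1.png",cv2.resize(c,None,fx=3.2,fy=3.2,interpolation=cv2.INTER_CUBIC))
P=back([[191,122],[239,68],[300,127],[240,172]],.07,E);print(P.round(3),P.mean(0))
for i in range(4):
  d=P[(i+1)%4]-P[i];print(np.linalg.norm(d).round(3),np.rad2deg(np.arctan2(d[1],d[0])).round(1))
```

```text
[[0.35  0.269 0.07 ]
 [0.377 0.369 0.07 ]
 [0.494 0.343 0.07 ]
 [0.449 0.239 0.07 ]] [0.41732926 0.30485847 0.07      ]
0.103 75.0
0.12 -12.2
0.114 -113.1
0.104 163.1
```

View pics/z1.png

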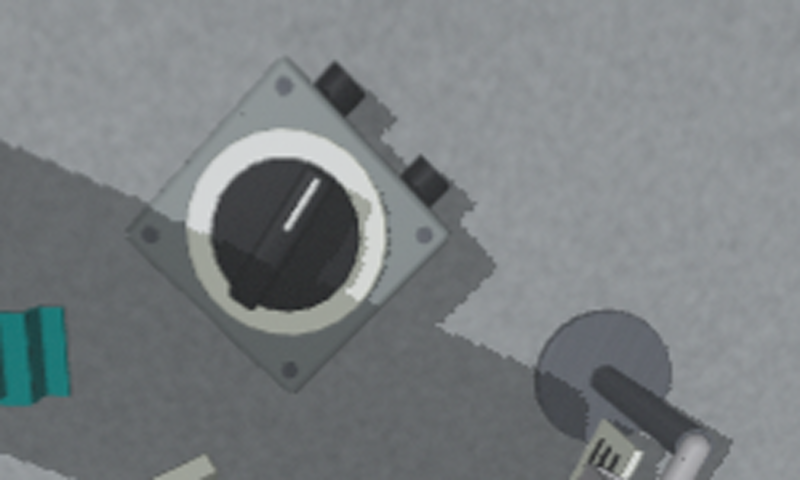

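Run:
```python
from h import *
im,E=load("w2")
f=lambda a:np.array(a)/3.2+[150,50]
P=back(f([[125,233],[287,57],[447,235],[292,392]]),.07,E);print(P.round(3),P.mean(0))
for i in range(4):
  d=P[(i+1)%4]-P[i];print(np.linalg.norm(d).round(3),np.rad2deg(np.arctan2(d[1],d[0])).round(1))
H=back(f([[288,230],[317,180],[240,300]]),.114,E);print(H)
for a,b in((0,1),(2,1)):
  d=H[b]-H[a];print(np.rad2deg(np.arctan2(d[1],d[0])))
```

```text
[[0.348 0.266 0.07 ]
 [0.377 0.369 0.07 ]
 [0.478 0.34  0.07 ]
 [0.451 0.239 0.07 ]] [0.41353199 0.30365234 0.07      ]
0.107 74.1
0.105 -16.2
0.104 -104.7
0.107 165.1
[[0.41473353 0.3085365  0.114     ]
 [0.41552834 0.33168346 0.114     ]
 [0.41084826 0.27323565 0.114     ]]
88.0333682747722
85.4219318915665
```

Run:
```python
from h import *
im,E=load("w2")
P=back([[338.4,168.1]],0.0,E);print(P)
c=im[130:260,290:410];cv2.imwrite("pics/z2.png",cv2.resize(c,None,fx=5,fy=5,interpolation=cv2.INTER_CUBIC))
im,E=load("t2")
c=im[130:210,80:170];cv2.imwrite("pics/z3.png",cv2.resize(c,None,fx=6,fy=6,interpolation=cv2.INTER_CUBIC))
im,E=load("s2");c=im[130:210,330:410];cv2.imwrite("pics/z4.png",cv2.resize(c,None,fx=6,fy=6,interpolation=cv2.INTER_CUBIC))
```

```text
[[0.60386571 0.31803691 0.        ]]
```

View pics/z2.png

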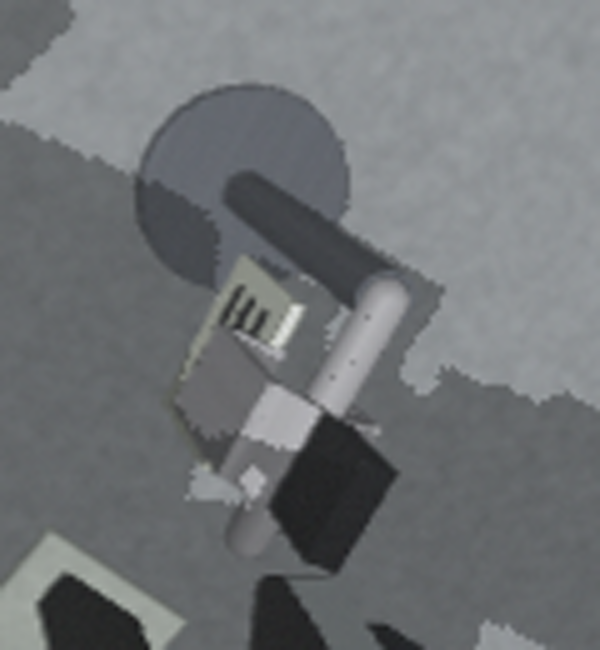

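View pics/z3.png

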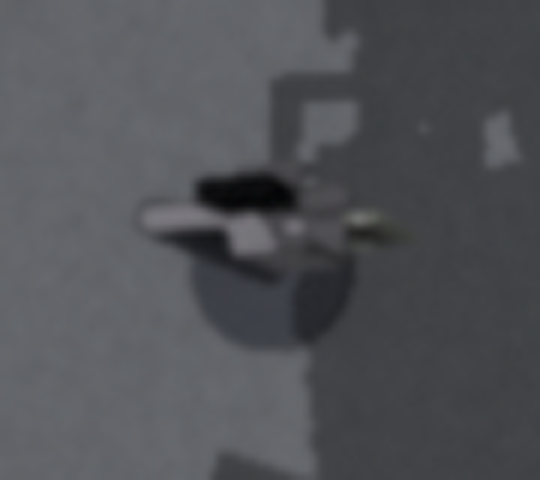

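View pics/z4.png

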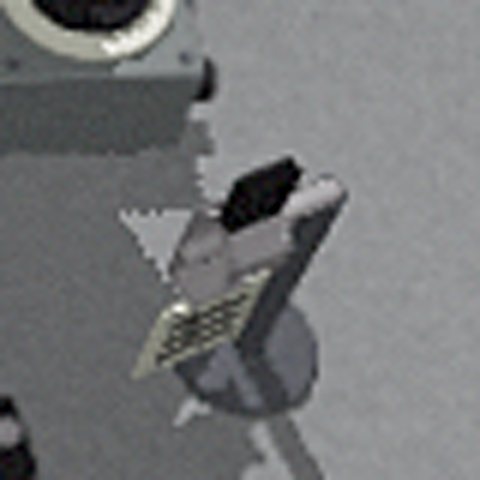

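Run:
```python
from h import *
im,E=load("w2")
for z in(.145,.151):
  P=back([[366.6,189],[339,237]],z,E);d=P[0]-P[1];print(P.round(4),np.linalg.norm(d),np.rad2deg(np.arctan2(d[1],d[0])))
# overlay tag
c=cv2.resize(im[130:260,290:410],None,fx=5,fy=5,interpolation=cv2.INTER_CUBIC)
for yaw,col in((0,(0,255,255)),(-3,(0,255,0))):
  drawbox(c,place(box(-.005,.005,-.015,.015,.012,.042),.6075,.2725,.145,yaw),E,5,(290,130),col)
  drawbox(c,place(box(-.006,.006,-.036,.045,.139,.151),.606,.2735,0,yaw),E,5,(290,130),col)
cv2.imwrite("pics/z5.png",c)
```

```text
[[0.6001 0.3191 0.145 ]
 [0.6087 0.2441 0.145 ]] 0.075497123411305 96.52395923977073
[[0.5971 0.3195 0.151 ]
 [0.6055 0.2458 0.151 ]] 0.07416249502332266 96.52395923977083
```

View pics/z5.png

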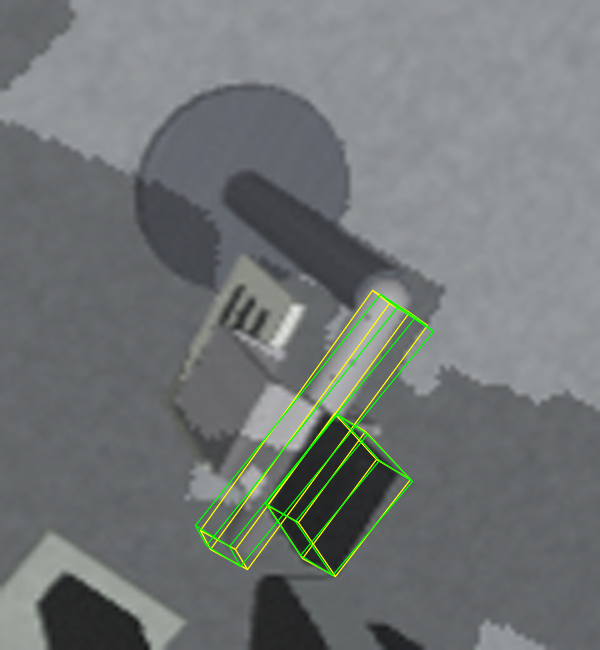

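Run:
```python
from h import *
def ov(tag,x0,x1,y0,y1,s,out,yaw,px,py,ty):
  im,E=load(tag);c=cv2.resize(im[y0:y1,x0:x1],None,fx=s,fy=s,interpolation=cv2.INTER_CUBIC)
  o=place(np.array([[0,ty,0]]),px,py,.145,yaw)[0]
  drawbox(c,place(box(-.005,.005,-.015,.015,.012,.042),*o,yaw),E,s,(x0,y0))
  drawbox(c,place(box(-.002,.002,-.03,.03,-.11,-.05)-[0.0155*0,0,0],*o,yaw),E,s,(x0,y0),(255,0,255))
  drawbox(c,place(box(-.006,.006,-.036,.045,.139,.151),px,py,0,yaw),E,s,(x0,y0),(0,255,0))
  a=place(np.array([[.038*np.cos(t),.045+.038*np.sin(t),0.0] for t in np.linspace(0,6.28,40)]),px,py,0,yaw)
  cv2.polylines(c,[((proj(a,E)-[x0,y0])*s).astype(int)],True,(255,255,0),1)
  return c
A=[ov("w2",290,410,130,260,3,"",5,.605,.2735,-.002),ov("t2",80,170,130,210,4,"",5,.605,.2735,-.002),ov("s2",330,410,130,210,4,"",5,.605,.2735,-.002)]
h=max(a.shape[0] for a in A)
A=[cv2.copyMakeBorder(a,0,h-a.shape[0],0,0,0) for a in A]
cv2.imwrite("pics/z6.png",np.hstack(A)[:, :1100]); print(np.hstack(A).shape)
```

```text
(390, 1040, 3)
```

View pics/z6.png

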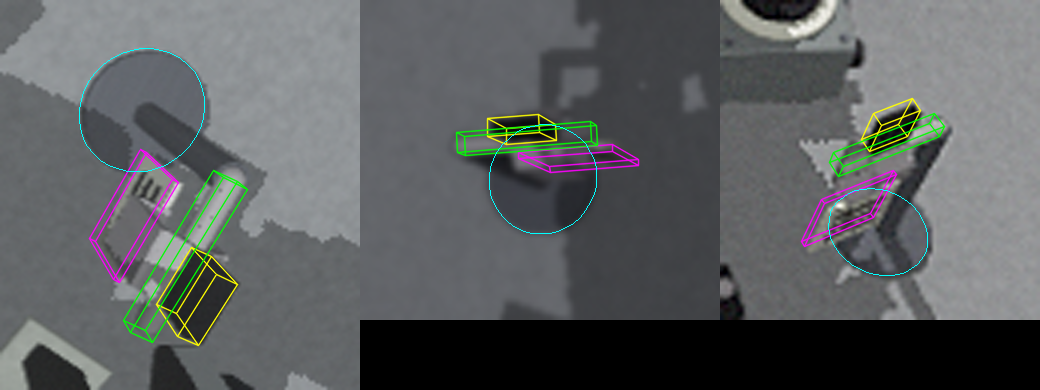

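```bash
cat > iso.py <<'E'
from h import *
def turn(cx,cy,h0,h1,gz=.108):
    a0=h0-90; 
    arm.goto([cx,cy,.22],down(a0)); arm.line_to([cx,cy,gz],feed=.12); say("pre")
    eoat.close_gripper(60); say("closed")
    q=np.array(arm.get_state()["q"]); n=max(1,int(abs(h1-h0)//20))
    for k in range(n):
        q2=q.copy(); q2[5]-=(h1-h0)*(k+1)/n; arm.movej(q2)
        s=arm.get_state(); print("torque",np.round(s["torque"],2),"F",np.round(s["wrist_force"],1))
    say("turned")
    eoat.open_gripper(); arm.line_to([cx,cy,.25],feed=.2); say("up")
E
python3 - <<'E'
from iso import *
turn(.4135,.304,86.5,167.5)
snap("wrist","w3")
spots("wrist","isolator_grip")
E
```

```text
pre t 7.9 tcp [0.414  0.3042 0.1086] F [ 0.1 -0.6 -0.6] w 0.0852 q [ 33.  24. 115.   0.  41.  36.]
closed t 8.7 tcp [0.4135 0.304  0.108 ] F [-0.1 -0.1 -0.6] w 0.0 q [ 33.  24. 115.   0.  41.  36.]
torque [-0.   -0.03  0.02] F [ 0.3 -0.3 -0.1]
torque [0.06 0.   0.03] F [-0.3 -0.1 -0.5]
torque [-0.01  0.   -0.03] F [ 0.4 -0.1 -0.2]
torque [-0.01 -0.01  0.  ] F [-0.2 -0.4 -0.3]
turned t 10.5 tcp [0.4135 0.304  0.108 ] F [-0.2 -0.4 -0.3] w -0.0 q [ 33.  24. 115.   0.  41. -44.]
up t 12.1 tcp [0.413  0.3037 0.2491] F [-0.1 -0.5 -0.5] w 0.0854 q [ 33.  14. 106.  -0.  60. -45.]
wrist isolator_grip [([0.411, 0.307, 0.112], 0.82)]
```

View pics/w3.png

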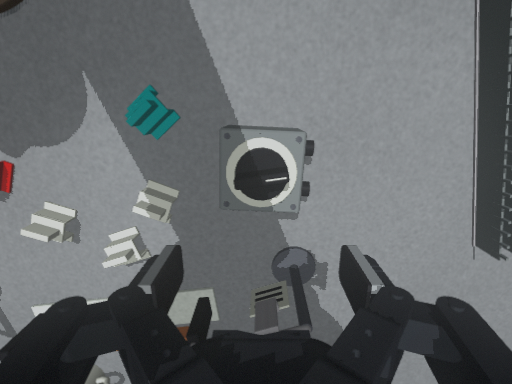

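Run:
```python
from h import *
arm.goto([.4135,.304,.20],down(-3.5)); arm.line_to([.4135,.304,.108],feed=.12); say()
snap("wrist","w4");snap("scene","s4");snap("top","t4")
im,E=load("s4");cv2.imwrite("pics/z7.png",cv2.resize(im[40:180,290:430],None,fx=4,fy=4,interpolation=cv2.INTER_CUBIC))
```

```text
t 14.4 tcp [0.4138 0.3042 0.1085] F [ 0.2  0.5 -0.2] w 0.0853 q [ 33.  24. 115.   0.  41.  36.]
```

View pics/w4.png

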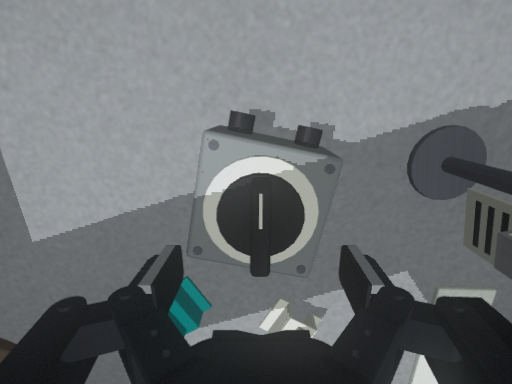

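View pics/z7.png

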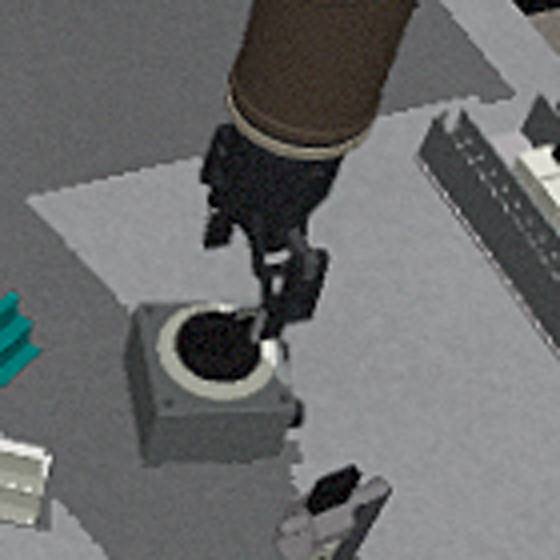

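Run:
```python
from h import *
arm.line_to([.4135,.304,.17],feed=.2); eoat.close_gripper(20); say()
snap("wrist","w5");snap("scene","s5");snap("top","t5")
A=[]
im,E=load("s5")
st=arm.get_state();R=st["eef_rot"];p=st["tcp_pos"]
def mk(c,E,s,o):
  for x,col in((.017,(0,0,255)),(0,(0,255,0)),(-.03,(255,0,255)),(-.056,(255,255,0))):
    u=((proj(p+R@[x,0,0],E)[0]-o)*s).astype(int);cv2.circle(c,tuple(map(int,u)),4,col,1)
c=cv2.resize(im[40:180,290:430],None,fx=3,fy=3,interpolation=cv2.INTER_CUBIC);mk(c,E,3,(290,40));A.append(c)
im,E=load("w5");c=im.copy();mk(c,E,1,(0,0));c=cv2.copyMakeBorder(c,0,36,0,0,0);A.append(c)
im,E=load("t5");c=cv2.resize(im[180:320,50:190],None,fx=3,fy=3,interpolation=cv2.INTER_CUBIC);mk(c,E,3,(50,180))
cv2.imwrite("pics/z8.png",np.hstack(A)[:,:]);cv2.imwrite("pics/z9.png",c)
```

```text
t 15.8 tcp [0.4135 0.304  0.17  ] F [ 0.5 -0.8  0.1] w 0.0002 q [ 33.  19. 112.  -0.  49.  36.]
```

View pics/z8.png

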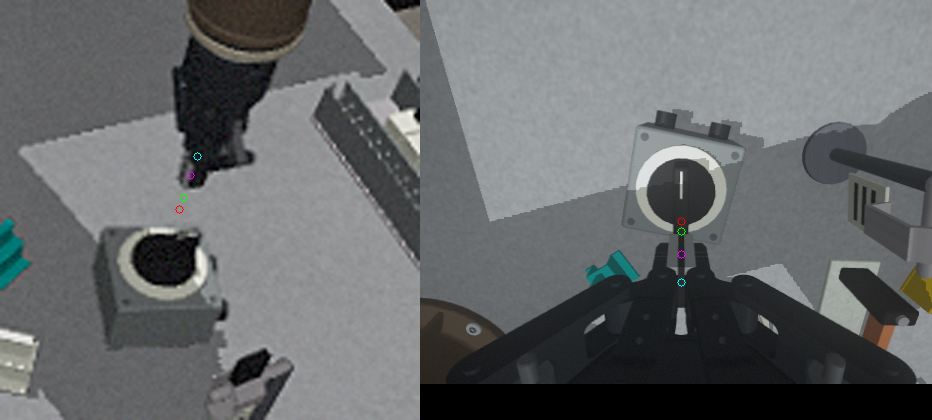

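View pics/z9.png

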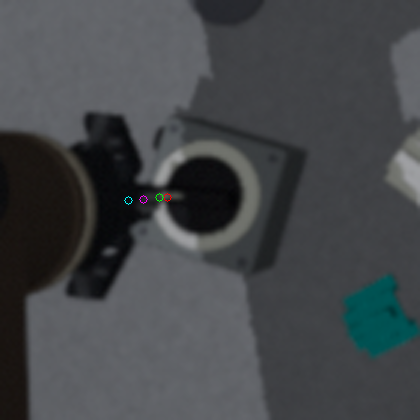

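Run:
```python
from h import *
arm.line_to([.4135,.304,.112],feed=.2)
z=.112
f0=arm.get_state()["wrist_force"][2]
while z>.07:
    z-=.002; arm.line_to([.4135,.304,z],feed=.05)
    f=[arm.get_state()["wrist_force"][2]]; 
    print(round(z,4),np.round(f,2), arm.get_state()["tcp_pos"][2].round(4))
    if f[0]-f0>4: break
arm.pause(.2);say()
arm.line_to([.4135,.304,.15],feed=.2)
```

```text
0.11 [-0.12] 0.1109
0.108 [-0.09] 0.1082
0.106 [-0.29] 0.1059
0.104 [0.66] 0.1038
0.102 [0.88] 0.1019
0.1 [0.4] 0.0999
0.098 [-0.23] 0.0979
0.096 [0.61] 0.0959
0.094 [0.34] 0.0939
0.092 [-0.34] 0.0919
0.09 [23.64] 0.091
 t 19.4 tcp [0.4138 0.3042 0.091 ] F [-4.1 -3.3 23.9] w -0.0004 q [ 33.  26. 116.  -0.  38.  36.]
```

```bash
sed -i 's/gz=.108/gz=.068/' iso.py
python3 - <<'E'
from iso import *
eoat.open_gripper()
turn(.4135,.304,86.5,167.5)
snap("wrist","w6")
E
```

```text
pre t 22.4 tcp [0.4139 0.3042 0.0685] F [-0.1 -0.1  0. ] w 0.0851 q [ 33.  28. 116.  -0.  35.  36.]
closed t 23.1 tcp [0.4134 0.304  0.0682] F [-2.5  0.2  6.2] w 0.0129 q [ 33.  28. 117.   0.  35.  36.]
torque [0.08 0.23 0.08] F [-1.   0.5  2.4]
torque [0.01 0.47 0.19] F [-3.   0.4  3.8]
torque [-0.    0.57  0.15] F [-2.5 -0.4  5. ]
torque [-0.23  0.53 -1.27] F [-3.5 -1.4  6.7]
turned t 24.8 tcp [0.4131 0.3039 0.0682] F [-3.5 -1.4  6.7] w 0.0129 q [ 33.  28. 117.   0.  35. -44.]
up t 26.6 tcp [0.413  0.3036 0.2491] F [-0.2  0.5 -0.6] w 0.0853 q [ 33.  14. 106.   0.  60. -45.]
```

View pics/w6.png

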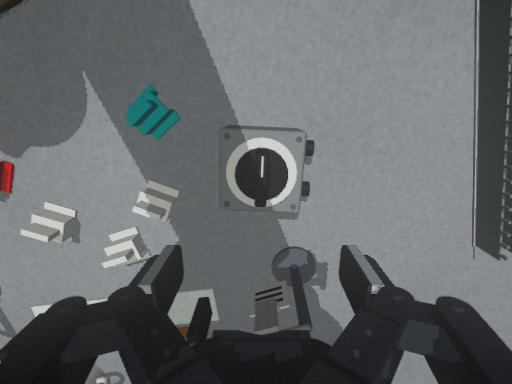

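Run:
```python
from h import *
arm.goto([.606,.33,.26],down(3)); say()
snap("wrist","w7"); [spots("wrist",q) for q in ["tag_tab","tag","tag_lip","park"]]
```

```text
t 27.8 tcp [0.6053 0.3299 0.2594] F [-0.5 -0.4  0.2] w 0.0855 q [26. 28. 82.  0. 69. 23.]
wrist tag_tab [([0.606, 0.271, 0.18], 0.59)]
wrist tag [([0.609, 0.27, 0.141], 0.96)]
wrist tag_lip [([0.624, 0.275, 0.13], 0.78)]
wrist park [([0.609, 0.276, 0.006], 0.75)]
```

View pics/w7.png

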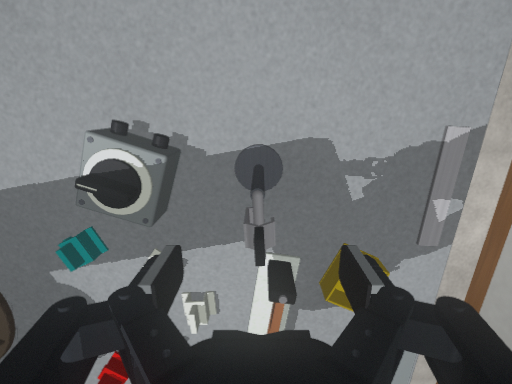

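Run:
```python
from h import *
im,E=load("w7")
x0,y0,s=200,130,5
A=[]
for yaw,px,py,ty in((2,.6065,.2725,-.002),(4,.6065,.2725,-.002)):
  c=cv2.resize(im[y0:280,x0:320],None,fx=s,fy=s,interpolation=cv2.INTER_CUBIC)
  if yaw==2:A.append(c.copy())
  o=place(np.array([[0,ty,0]]),px,py,.145,yaw)[0]
  drawbox(c,place(box(-.005,.005,-.015,.015,.012,.042),*o,yaw),E,s,(x0,y0))
  drawbox(c,place(box(-.006,.006,-.036,.045,.139,.151),px,py,0,yaw),E,s,(x0,y0),(0,255,0))
  a=place(np.array([[.038*np.cos(t),.045+.038*np.sin(t),0.0] for t in np.linspace(0,6.28,40)]),px,py,0,yaw)
  cv2.polylines(c,[((proj(a,E)-[x0,y0])*s).astype(int)],True,(255,255,0),1)
  A.append(c)
cv2.imwrite("pics/z10.png",cv2.resize(np.hstack(A),None,fx=.6,fy=.6,interpolation=cv2.INTER_AREA))
```

```text
(no output)
```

View pics/z10.png

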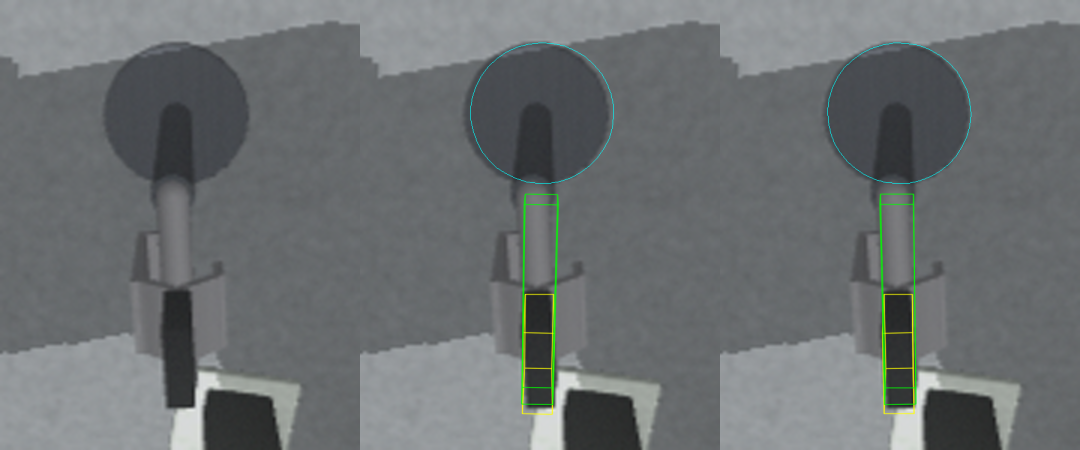

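```bash
cat > g.py <<'E'
from h import *
G=.042
def P(x,y,z): return [x,y,z-G]      # grasp point -> TCP (tool down)
def ln(x,y,z,a=None,feed=.15): arm.line_to(P(x,y,z),None if a is None else down(a),feed)
def go(x,y,z,a): arm.goto(P(x,y,z),down(a))
E
python3 - <<'E'
from g import *
a=5;x,y=.606,.272
ln(x,y,.26,a,feed=.2); ln(x,y,.181,feed=.12); say("pre")
eoat.close_gripper(40); say("cl")
c,s=np.cos(np.deg2rad(a)),np.sin(np.deg2rad(a))
ln(x,y,.181+.0315,feed=.08); say("lift")
ln(x-.065*c,y-.065*s,.2125,feed=.12); say("off")
ln(x-.065*c,y-.065*s,.32,feed=.2); say("up")
snap("scene","s8");snap("top","t8")
for q in("tag","tag_tab","tag_lip"): spots("scene",q);
[spots("wrist",q) for q in []]
im,E=load("s8");cv2.imwrite("pics/z11.png",cv2.resize(im[60:220,290:430],None,fx=4,fy=4,interpolation=cv2.INTER_CUBIC))
E
```

```text
pre t 29.3 tcp [0.6065 0.2724 0.1397] F [-0.  -0.6  0.2] w 0.0851 q [22. 33. 93.  0. 54. 17.]
cl t 30.0 tcp [0.6065 0.2721 0.1393] F [1.8 1.1 3.2] w 0.0095 q [22. 33. 93. -0. 54. 17.]
lift t 30.5 tcp [0.6061 0.2721 0.171 ] F [-0.8  0.4 -1.1] w 0.0086 q [22. 31. 92.  0. 58. 17.]
off t 31.2 tcp [0.542  0.2665 0.1706] F [-0.  -0.1 -1.3] w 0.0092 q [ 23.  26. 100.  -0.  54.  18.]
up t 31.9 tcp [0.5411 0.2661 0.277 ] F [-0.7  0.5 -2.1] w 0.0091 q [23. 20. 93. -0. 67. 18.]
scene tag [([0.543, 0.27, 0.283], 0.82)]
scene tag_tab [([0.54, 0.265, 0.314], 0.68), ([0.436, -0.044, 0.002], 0.65)]
scene tag_lip [([0.559, 0.267, 0.268], 0.76)]
```

View pics/z11.png

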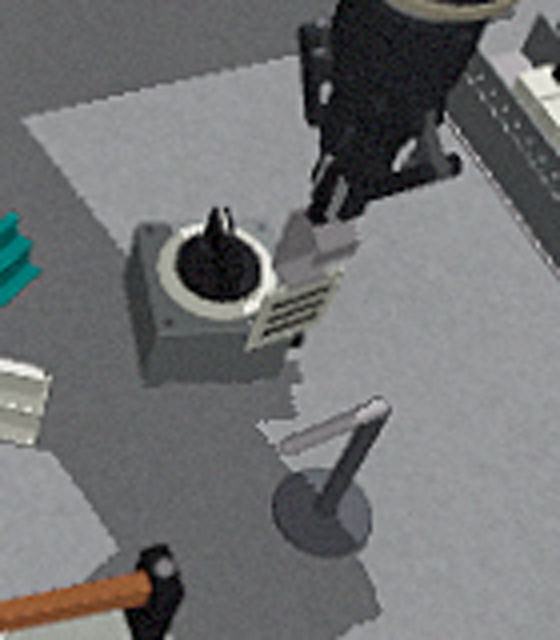

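Run:
```python
from h import *
arm.goto([.44,-.26,.3],down(-36)); say()
snap("wrist","w9");snap("scene","s9");snap("top","t9")
for q in("mark_safe","mark_test"):
  for c in("wrist","scene","top"): spots(c,q)
im,E=load("t9");cv2.imwrite("pics/z12.png",cv2.resize(im[180:270,310:440],None,fx=6,fy=6,interpolation=cv2.INTER_CUBIC))
im,E=load("s9");cv2.imwrite("pics/z13.png",cv2.resize(im[150:250,80:210],None,fx=6,fy=6,interpolation=cv2.INTER_CUBIC))
```

```text
t 34.1 tcp [ 0.4405 -0.2594  0.3   ] F [-0.1 -0.5 -1. ] w 0.0089 q [-34.  11. 103.   0.  66.   2.]
wrist mark_safe [([0.441, -0.381, 0.165], 0.8)]
scene mark_safe [([0.446, -0.382, 0.169], 0.85)]
top mark_safe []
wrist mark_test [([0.517, -0.283, 0.171], 0.74), ([0.453, -0.268, 0.291], 0.56)]
scene mark_test [([0.511, -0.28, 0.172], 0.7)]
top mark_test [([0.519, -0.279, 0.168], 0.94), ([0.501, 0.053, -0.001], 0.67)]
```

View pics/w9.png

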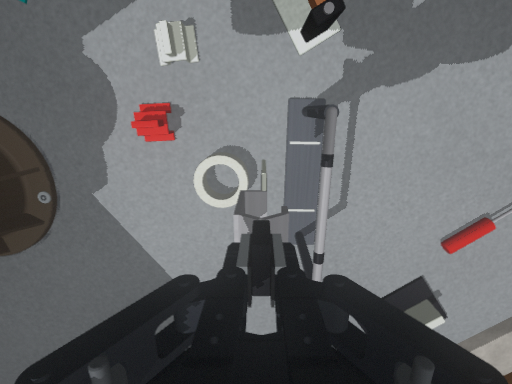

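View pics/z12.png

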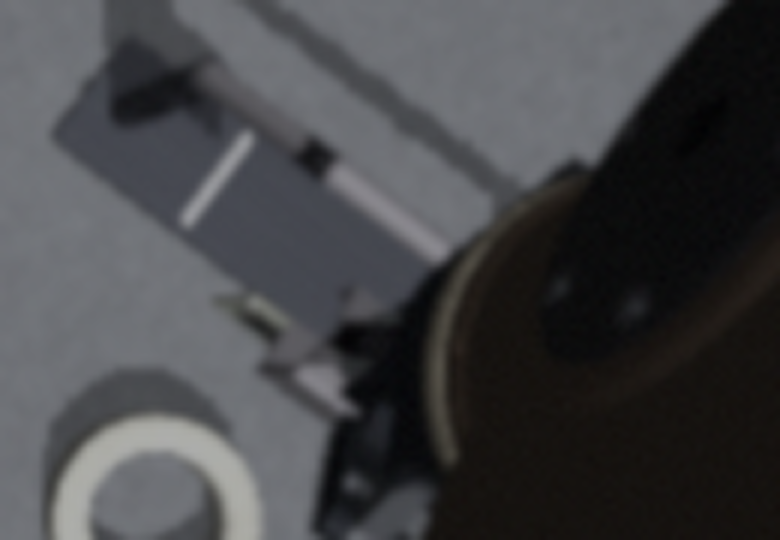

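View pics/z13.png

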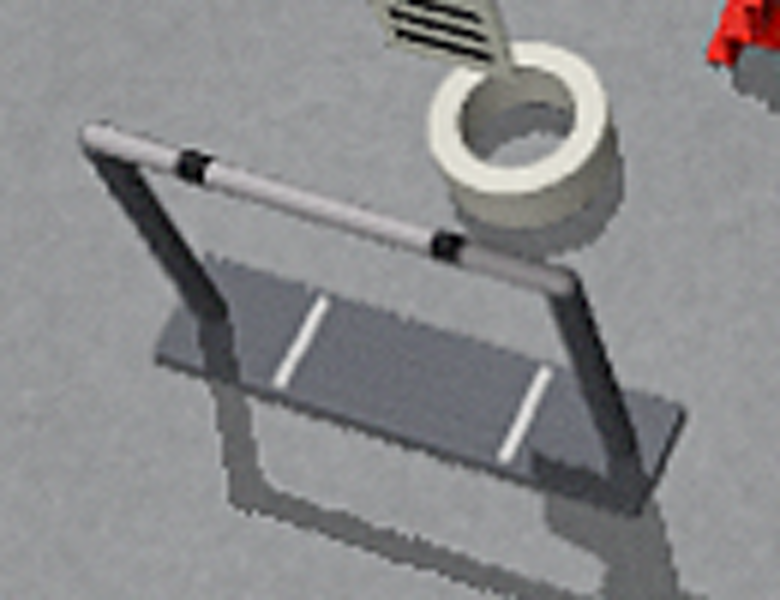

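Run:
```python
from h import *
im,E=load("w9");print(back([[319,258],[328,159],[333.5,113],[316,283]],.17,E).round(4))
im,E=load("t9");print(back([[362.7,206.3]],.17,E).round(4))
im,E=load("s9");print(back([[112.2,177.7],[154.7,190.7]],.17,E).round(4))
im,E=load("t2");cv2.imwrite("pics/z14.png",cv2.resize(im[180:270,310:440],None,fx=6,fy=6,interpolation=cv2.INTER_CUBIC))
```

```text
[[ 0.4412 -0.3805  0.17  ]
 [ 0.5148 -0.2819  0.17  ]
 [ 0.5448 -0.2441  0.17  ]
 [ 0.4188 -0.4089  0.17  ]]
[[ 0.5118 -0.2834  0.17  ]]
[[ 0.4424 -0.3786  0.17  ]
 [ 0.514  -0.2818  0.17  ]]
```

View pics/z14.png

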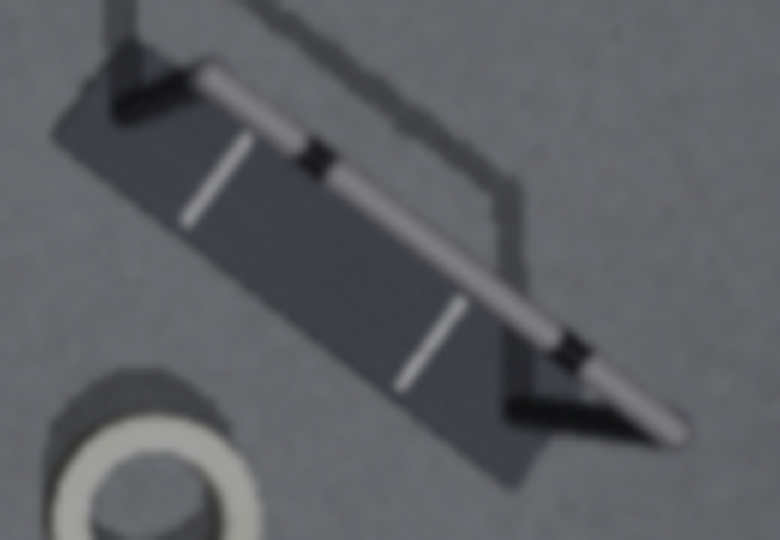

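```bash
cat >> g.py <<'E'
SAFE=np.array([.443,-.3795]);TEST=np.array([.5145,-.2825]);RA=-36.4
RX=np.array([np.cos(np.deg2rad(RA)),np.sin(np.deg2rad(RA))])
E
python3 - <<'E'
from g import *
b=SAFE-.07*RX
go(*b,.30,RA); ln(*b,.2385,feed=.15); say("app")
snap("wrist","w10"); snap("scene","s10")
for q in("tag","tag_tab","tag_lip"): spots("scene",q);spots("wrist",q)
im,E=load("s10");cv2.imwrite("pics/z15.png",cv2.resize(im[100:250,60:210],None,fx=4,fy=4,interpolation=cv2.INTER_CUBIC))
E
```

```text
app t 35.6 tcp [ 0.3874 -0.3378  0.1972] F [-0.2 -0.6 -0.9] w 0.0091 q [-44.  17. 110.   0.  53.  -8.]
scene tag [([0.387, -0.337, 0.206], 0.91)]
wrist tag [([0.389, -0.339, 0.201], 0.73)]
scene tag_tab [([0.39, -0.339, 0.24], 0.81), ([0.604, 0.273, 0.0], 0.17)]
wrist tag_tab [([0.389, -0.338, 0.238], 0.63), ([0.403, -0.346, 0.187], 0.27)]
scene tag_lip [([0.399, -0.346, 0.193], 0.63)]
wrist tag_lip [([0.402, -0.344, 0.191], 0.96)]
```

View pics/z15.png

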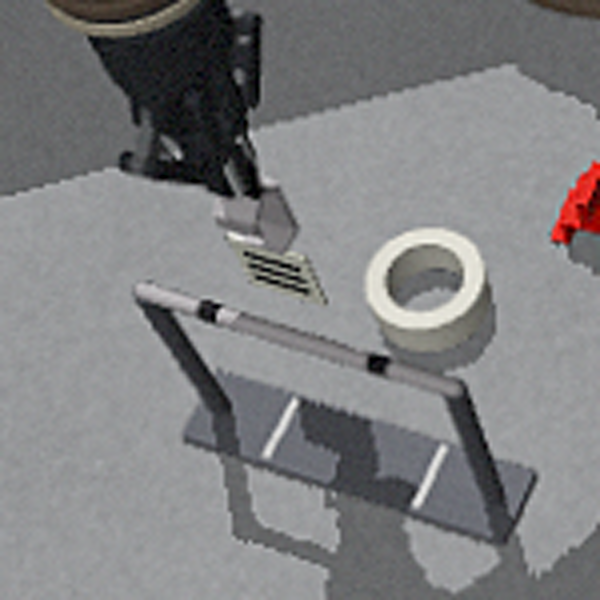

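View pics/w10.png

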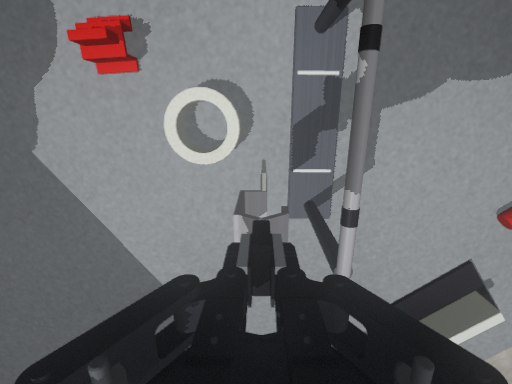

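Run:
```python
from g import *
im,E=load("w10");P=back([[350,216],[370,38]],.17,E);print(P);d=P[1]-P[0];print(np.linalg.norm(d),np.rad2deg(np.arctan2(d[1],d[0])))
ln(*(SAFE),.2385,feed=.08); say("over")
z=.2385
while z>.2:
    z-=.003; ln(*SAFE,z,feed=.05); f=arm.get_state()["wrist_force"]
    if f[2]>3: break
say("low")
snap("wrist","w11");snap("scene","s11")
for q in("tag","tag_tab"): spots("scene",q)
im,E=load("s11");cv2.imwrite("pics/z16.png",cv2.resize(im[100:250,60:210],None,fx=4,fy=4,interpolation=cv2.INTER_CUBIC))
```

```text
[[ 0.44188575 -0.37816181  0.17      ]
 [ 0.51375706 -0.28153216  0.17      ]]
0.12042745472586107 53.358826658931136
over t 37.0 tcp [ 0.4426 -0.3792  0.1964] F [-0.3  0.8 -1.5] w 0.009 q [-44.  23. 101.  -0.  56.  -7.]
low t 39.8 tcp [ 0.4434 -0.3799  0.1648] F [-3.2  3.7 19.9] w 0.0092 q [-44.  25. 103.  -0.  52.  -7.]
scene tag [([0.442, -0.377, 0.173], 0.7)]
scene tag_tab [([0.444, -0.379, 0.206], 0.77)]
```

View pics/z16.png

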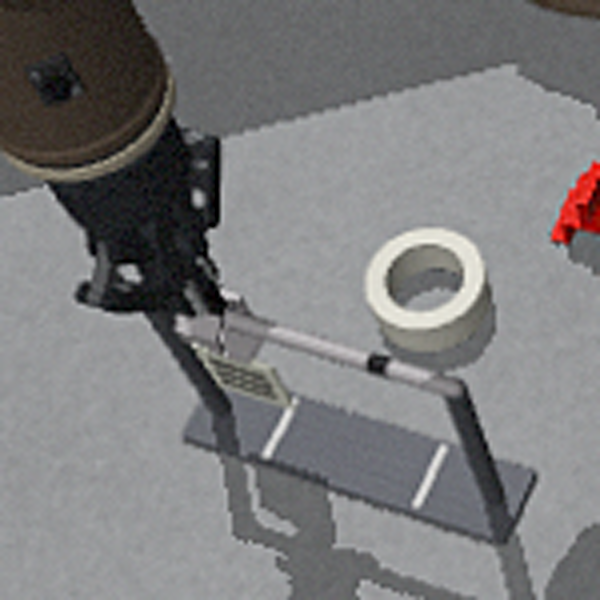

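View pics/w11.png

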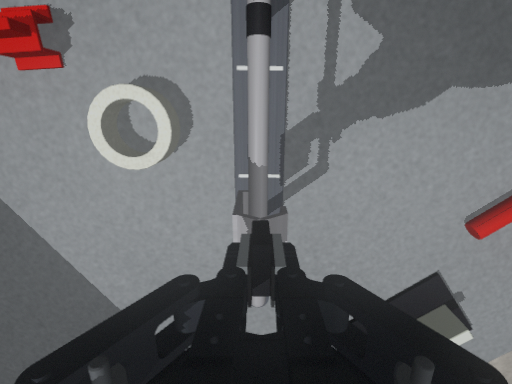

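Run:
```python
from g import *
ln(*SAFE,.2068,feed=.05)
eoat.open_gripper(); arm.pause(.3); ln(*SAFE,.31,feed=.2); say("up")
arm.goto([.45,-.02,.26],down(-36)); say()
snap("scene","s12");snap("wrist","w12");snap("top","t12")
for q in("tag","tag_tab","tag_lip"): spots("scene",q);spots("top",q)
spots("wrist","shroud");spots("top","shroud");spots("scene","shroud")
for c in("scene","top","wrist"):spots(c,"bar_mid")
im,E=load("s12");cv2.imwrite("pics/z17.png",cv2.resize(im[100:250,60:210],None,fx=4,fy=4,interpolation=cv2.INTER_CUBIC))
```

```text
up t 41.9 tcp [ 0.4426 -0.3791  0.2671] F [-0.2  0.1 -0.7] w 0.0854 q [-44.  19.  96.   0.  65.  -7.]
 t 43.3 tcp [ 0.4504 -0.0207  0.2599] F [-0.2  1.3  0.8] w 0.0852 q [ -6.   8. 113.  -0.  59.  30.]
scene tag [([0.441, -0.375, 0.172], 0.78), ([0.769, 0.138, 0.003], 0.7)]
top tag [([0.438, -0.381, 0.171], 0.58)]
scene tag_tab [([0.444, -0.376, 0.172], 0.25)]
top tag_tab [([0.447, -0.381, 0.204], 0.71), ([0.518, -0.28, 0.166], 0.53)]
scene tag_lip [([0.456, -0.389, 0.155], 0.92), ([0.635, -0.0, 0.086], 0.34)]
top tag_lip [([0.455, -0.385, 0.154], 0.83)]
wrist shroud [([0.5, 0.056, -0.002], 0.95), ([0.439, 0.128, -0.001], 0.85), ([0.334, -0.112, -0.002], 0.66), ([0.304, 0.164, -0.0], 0.63), ([0.435, -0.044, 0.003], 0.58)]
top shroud []
scene shroud [([0.443, 0.129, 0.0], 0.86), ([0.436, -0.042, 0.004], 0.85), ([0.335, -0.116, 0.0], 0.81), ([0.503, 0.054, 0.001], 0.72), ([0.307, 0.165, 0.001], 0.55)]
scene bar_mid [([0.634, -0.002, 0.087], 0.94)]
top bar_mid [([0.631, 0.0, 0.08], 0.65), ([0.437, -0.383, 0.171], 0.52)]
wrist bar_mid [([0.633, -0.002, 0.084], 0.66)]
```

View pics/z17.png

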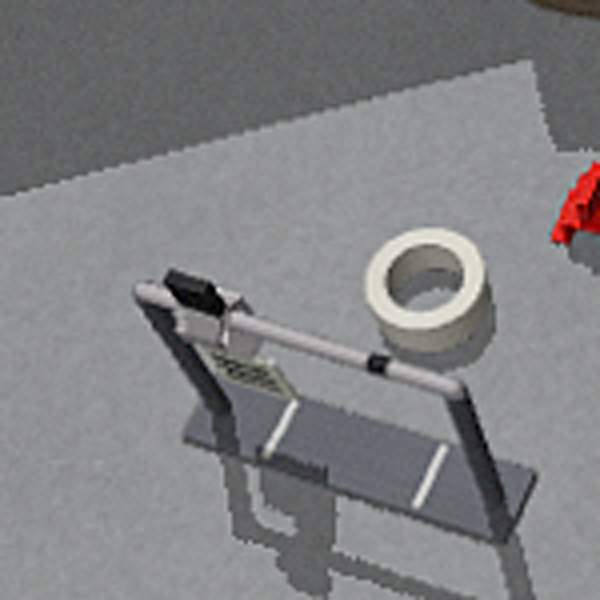

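View pics/w12.png

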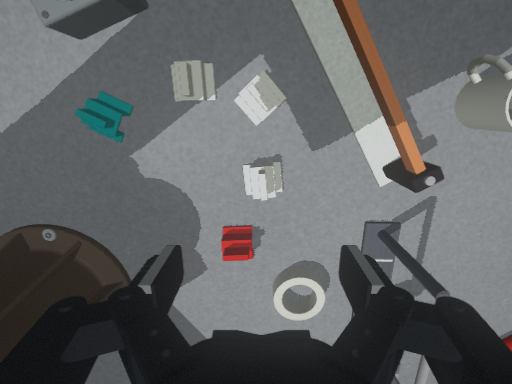

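View pics/t12.png

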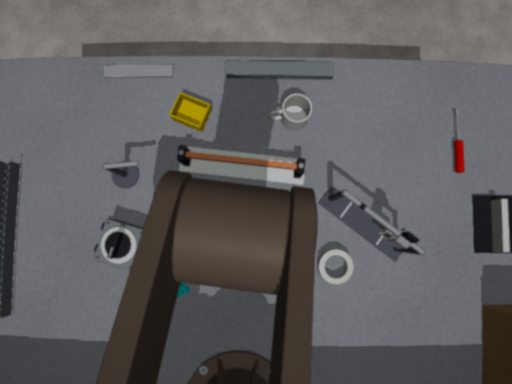

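```bash
cat > fit.py <<'E'
from h import *
def ov(tag,guess,s=5,h=38,out="o"):
  im,E=load(tag);A=[]
  for (x,y,yaw) in guess:
    u=proj([[x,y,.03]],E)[0];o=np.round(u-h).astype(int)
    o=np.maximum(o,0)
    c0=cv2.resize(im[o[1]:o[1]+2*h,o[0]:o[0]+2*h],None,fx=s,fy=s,interpolation=cv2.INTER_CUBIC);c=c0.copy()
    for b,col in zip(shroudboxes(),((255,0,255),(0,255,0),(0,255,255))): drawbox(c,place(b,x,y,0,yaw),E,s,o-.5,col)
    A.append(np.vstack([c0,c]))
  cv2.imwrite(f"pics/{out}.png",cv2.resize(np.hstack(A),None,fx=.7,fy=.7,interpolation=cv2.INTER_AREA))
E
python3 - <<'E'
from fit import *
ov("w12",[(.436,-.044,55),(.5025,.055,0),(.439,.129,55)],out="o1")
E
```

```text
(no output)
```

View pics/o1.png

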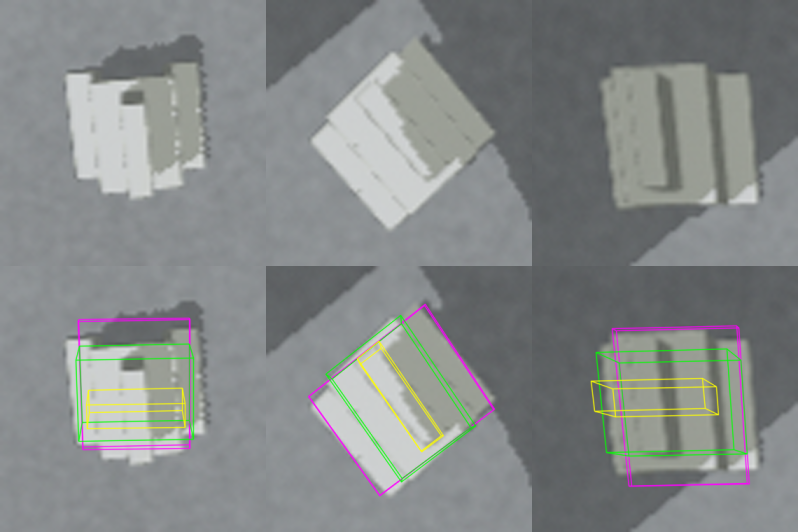

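Run:
```python
from fit import *
ov("w12",[(.436,-.044,-30),(.503,.055,4),(.439,.129,-31)],out="o2")
```

```text
(no output)
```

View pics/o2.png

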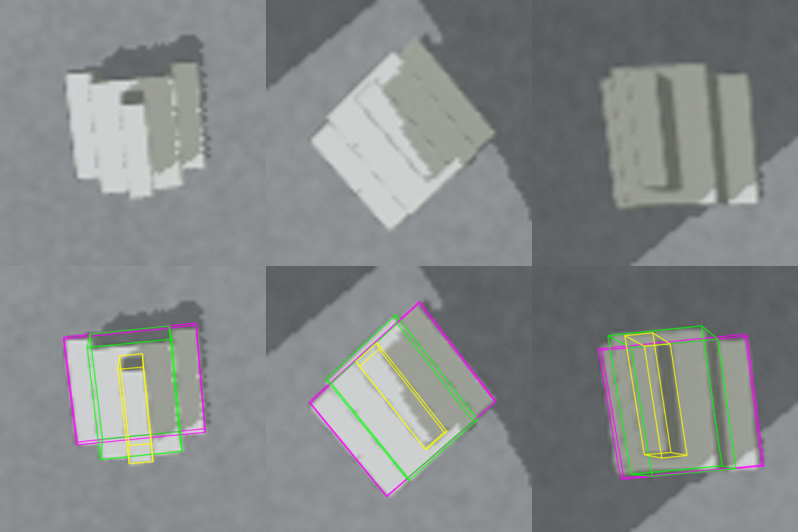

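Run:
```python
from fit import *
A=[]
for tag,(x0,x1,y0,y1),s in (("t2",(170,315,135,195),5),("s2",(205,345,185,255),5)):
  im,E=load(tag);c=cv2.resize(im[y0:y1,x0:x1],None,fx=s,fy=s,interpolation=cv2.INTER_CUBIC);o=np.array((x0,y0))-.5
  bx,by,yaw=.6335,0.0,-5.5
  drawbox(c,place(box(-.007,.007,-.14,.14,.06,.085),bx,by,0,yaw),E,s,o)
  for k in(-1,1): drawbox(c,place(box(-.02,.02,min(k*.14,k*.16),max(k*.14,k*.16),.0,.095),bx,by,0,yaw),E,s,o,(0,255,0))
  A.append(c)
w=max(a.shape[1] for a in A);A=[cv2.copyMakeBorder(a,0,0,0,w-a.shape[1],0) for a in A]
cv2.imwrite("pics/o3.png",np.vstack(A))
```

```text
(no output)
```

View pics/o3.png

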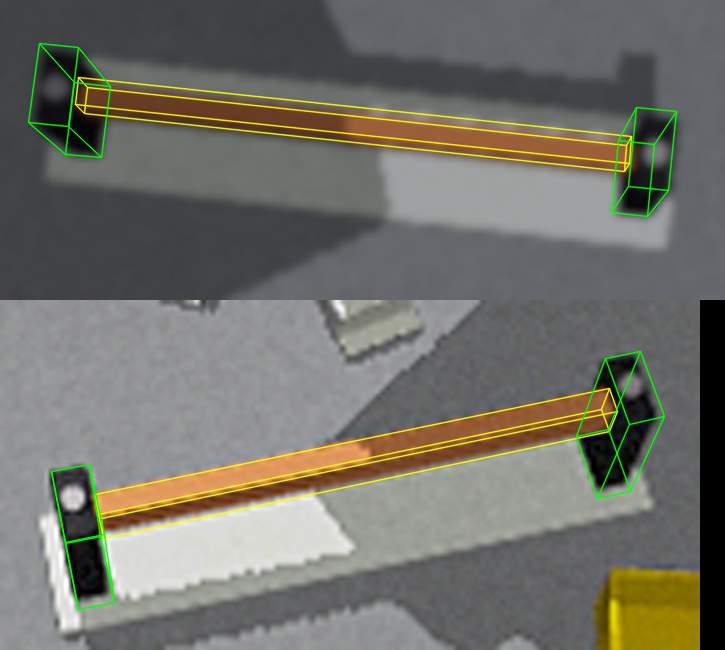

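```bash
cat > pick.py <<'E'
from g import *
BX,BY,BA=.6335,0.0,-5.5
def slot(t):
    b=np.deg2rad(BA+90);return BX+t*np.cos(b),BY+t*np.sin(b)
def pickplace(x,y,yaw,t,expect,shot):
    go(x,y,.14,yaw); ln(x,y,.0515,feed=.12); say("pre")
    eoat.close_gripper(30); say("closed")
    w=arm.get_state()["grip_width"]
    if w<.006: print("MISSED"); return False
    ln(x,y,.20,feed=.25); say("lifted")
    bx,by=slot(t)
    go(bx,by,.22,BA); ln(bx,by,.15,feed=.15)
    z=.15
    ln(bx,by,.118,feed=.1)
    z=.118
    while z>.108:
        z-=.002; ln(bx,by,z,feed=.06)
        if arm.get_state()["wrist_force"][2]>4: break
    say("down %.4f"%z)
    eoat.open_gripper(); arm.pause(.1); ln(bx,by,.2,feed=.25); say("rel")
    return True
E
python3 - <<'E'
from pick import *
print(arm.solve_ik(P(.436,-.044,.0515),down(-30)))
pickplace(.436,-.044,-30,-.06,None,None)
arm.goto([.50,.02,.26],down(0))
snap("wrist","w13");snap("scene","s13")
spots("wrist","shroud");spots("scene","shroud")
E
```

```text
[-9.72746791e+00  3.08252244e+01  1.27860998e+02 -2.54444375e-14
  2.13137777e+01  2.02725321e+01]
pre t 45.6 tcp [ 0.4366 -0.044   0.0102] F [ 0.5 -0.1  0. ] w 0.0856 q [-10.  31. 128.  -0.  21.  20.]
closed t 46.3 tcp [ 0.436  -0.044   0.0095] F [ 0.4 -0.2 -0.1] w 0.0093 q [-10.  31. 128.  -0.  21.  20.]
lifted t 47.0 tcp [ 0.4355 -0.0439  0.1572] F [-0.3 -0.1 -0.8] w 0.0095 q [-10.  15. 121.  -0.  44.  20.]
down 0.1100 t 49.9 tcp [ 0.6281 -0.0597  0.0692] F [-5.5  1.4 17.6] w 0.0093 q [ -8.  35. 101.   0.  44.  -3.]
rel t 51.2 tcp [ 0.6281 -0.0598  0.159 ] F [-1.   0.4 -0.2] w 0.0858 q [-8. 29. 97. -0. 54. -3.]
wrist shroud [([0.503, 0.057, -0.001], 0.97), ([0.441, 0.13, 0.001], 0.94), ([0.627, -0.06, 0.064], 0.81), ([0.303, 0.163, -0.001], 0.58)]
scene shroud [([0.627, -0.06, 0.063], 0.94), ([0.441, 0.129, 0.001], 0.86), ([0.504, 0.053, -0.001], 0.83), ([0.336, -0.113, 0.001], 0.77), ([0.309, 0.166, -0.002], 0.52)]
```

View pics/w13.png

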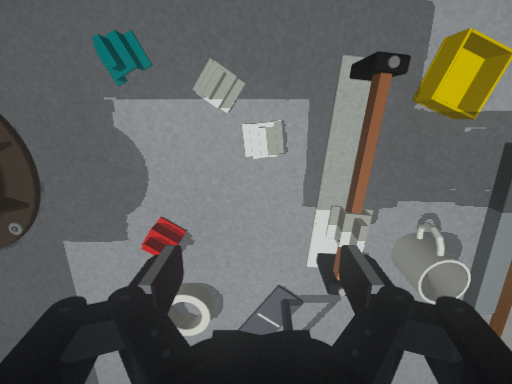

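View pics/s13.png

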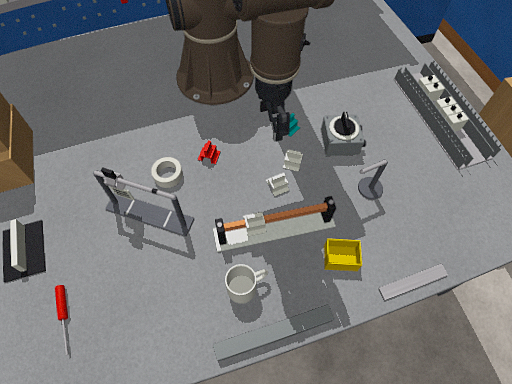

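Run:
```python
from pick import *
pickplace(.503,.055,5,0,None,None)
arm.goto([.48,.02,.26],down(0))
snap("wrist","w14");snap("scene","s14")
spots("wrist","shroud");spots("scene","shroud")
```

```text
pre t 53.8 tcp [0.5036 0.055  0.0103] F [-1.4 -1.1 -0.3] w 0.0855 q [  3.  34. 119.   0.  27.  -2.]
closed t 54.5 tcp [0.5031 0.055  0.0095] F [ 0.3 -0.2  1.5] w 0.0092 q [  3.  34. 119.  -0.  27.  -2.]
lifted t 55.2 tcp [0.5024 0.055  0.1571] F [-0.2 -0.4 -0.1] w 0.0094 q [  3.  20. 113.   0.  47.  -2.]
down 0.1100 t 57.9 tcp [ 0.6338 -0.      0.0692] F [-4.4 -0.4 17.9] w 0.009 q [ -3.  35. 100.  -0.  44.   3.]
rel t 59.2 tcp [ 0.6339 -0.      0.159 ] F [-1.2 -0.8  0.9] w 0.0852 q [-3. 29. 97.  0. 54.  3.]
wrist shroud [([0.439, 0.124, 0.002], 0.91), ([0.335, -0.11, -0.001], 0.86), ([0.63, -0.0, 0.058], 0.75), ([0.627, -0.061, 0.065], 0.68), ([0.302, 0.165, -0.0], 0.6)]
scene shroud [([0.334, -0.112, 0.002], 0.81), ([0.628, -0.059, 0.063], 0.74), ([0.635, -0.0, 0.06], 0.68), ([0.309, 0.166, -0.0], 0.68), ([0.442, 0.129, 0.003], 0.59), ([0.368, -0.247, -0.001], 0.54)]
```

View pics/w14.png

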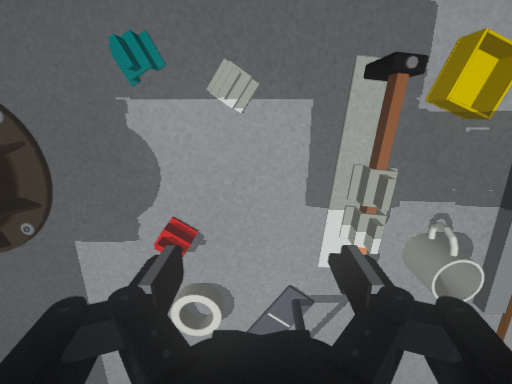

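Run:
```python
from pick import *
pickplace(.440,.129,-33,.06,None,None)
arm.goto([.48,-.1,.30],down(0))
snap("wrist","w15");snap("scene","s15");snap("top","t15")
spots("wrist","shroud");spots("scene","shroud");spots("scene","tag");spots("scene","tag_lip")
im,E=load("s15");cv2.imwrite("pics/z18.png",cv2.resize(im[150:270,80:350],None,fx=2.9,fy=2.9,interpolation=cv2.INTER_CUBIC))
```

```text
pre t 61.9 tcp [0.4406 0.129  0.0101] F [-0.3 -0.3  0.4] w 0.0853 q [ 13.  32. 125.   0.  23.  46.]
closed t 62.6 tcp [0.4399 0.129  0.0095] F [-0.   0.4 -0.1] w 0.0093 q [ 13.  32. 125.  -0.  23.  46.]
lifted t 63.3 tcp [0.4395 0.1289 0.1573] F [-0.5  0.8 -0.5] w 0.0094 q [ 13.  16. 119.   0.  45.  46.]
down 0.1100 t 66.3 tcp [0.6395 0.0598 0.0692] F [-6.  -0.3 18.3] w 0.0094 q [ 3. 36. 99.  0. 45.  8.]
rel t 67.6 tcp [0.6396 0.0598 0.159 ] F [ 0.1  0.3 -0.3] w 0.0853 q [ 3. 30. 95.  0. 55.  8.]
wrist shroud [([0.64, 0.059, 0.061], 0.78), ([0.627, -0.061, 0.061], 0.67), ([0.334, -0.11, 0.002], 0.66), ([0.629, -0.003, 0.06], 0.56)]
scene shroud [([0.635, -0.0, 0.058], 0.93), ([0.307, 0.167, -0.003], 0.75), ([0.63, -0.058, 0.061], 0.71), ([0.333, -0.115, -0.0], 0.65), ([0.644, 0.059, 0.06], 0.61)]
scene tag [([0.444, -0.375, 0.173], 0.73), ([0.444, -0.38, 0.168], 0.28)]
scene tag_lip [([0.455, -0.388, 0.157], 0.64)]
```

View pics/w15.png

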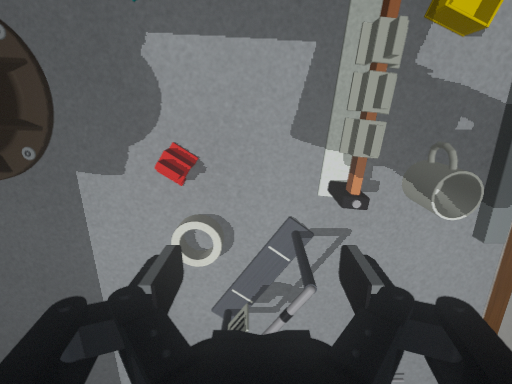

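View pics/z18.png

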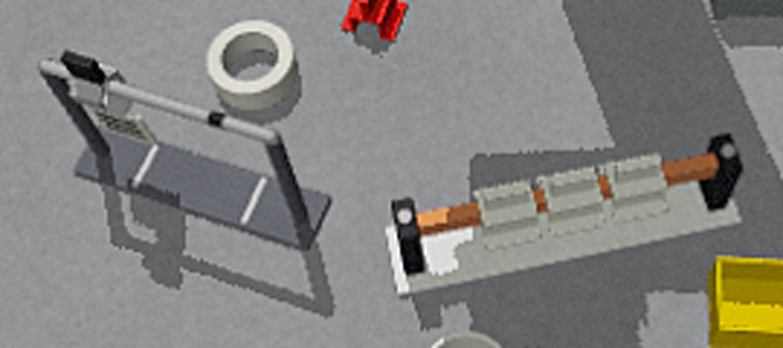

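Run:
```python
from g import *
go(*SAFE,.30,RA); ln(*SAFE,.2065,feed=.12); say("pre")
eoat.close_gripper(30); say("cl")
ln(*SAFE,.2085,feed=.05); say("lift")
ln(*TEST,.2085,feed=.05); say("slid")
z=.2085
while z>.203:
    z-=.001; ln(*TEST,z,feed=.05)
    if arm.get_state()["wrist_force"][2]>3: break
say("low %.4f"%z)
eoat.open_gripper(); arm.pause(.3); ln(*TEST,.31,feed=.2); say("up")
arm.goto([.45,-.1,.30],down(-36))
snap("scene","s16");snap("wrist","w16");snap("top","t16")
for q in("tag","tag_tab","tag_lip"): 
  for c in("scene","top","wrist"): spots(c,q)
im,E=load("s16");cv2.imwrite("pics/z19.png",cv2.resize(im[150:270,80:350],None,fx=2.9,fy=2.9,interpolation=cv2.INTER_CUBIC))
```

```text
pre t 71.0 tcp [ 0.4435 -0.3796  0.1652] F [0.6 0.1 0.1] w 0.0851 q [-44.  25. 103.   0.  52.  -7.]
cl t 71.7 tcp [ 0.4423 -0.379   0.1646] F [-5.6  3.6  7.3] w 0.0095 q [-44.  25. 103.  -0.  52.  -7.]
lift t 72.0 tcp [ 0.4431 -0.3796  0.1666] F [ 0.6  0.5 -0.1] w 0.0092 q [-44.  25. 103.   0.  52.  -7.]
slid t 74.5 tcp [ 0.5144 -0.2826  0.1665] F [-0.6 -1.3 -1.8] w 0.0094 q [-32.  25. 102.  -0.  52.   5.]
low 0.2065 t 75.0 tcp [ 0.5146 -0.2826  0.1648] F [-1.9  0.7  4.3] w 0.0095 q [-32.  25. 103.   0.  52.   5.]
up t 76.7 tcp [ 0.514  -0.2822  0.2671] F [ 1.1  0.2 -0.3] w 0.0855 q [-32.  19.  96.   0.  65.   5.]
scene tag [([0.515, -0.281, 0.172], 0.81)]
top tag []
wrist tag [([0.515, -0.283, 0.169], 0.87)]
scene tag_tab [([0.517, -0.285, 0.203], 0.91), ([0.511, -0.283, 0.171], 0.41)]
top tag_tab [([0.771, 0.142, -0.004], 0.58)]
wrist tag_tab [([0.518, -0.282, 0.204], 0.69)]
scene tag_lip [([0.531, -0.29, 0.161], 0.86)]
top tag_lip []
wrist tag_lip [([0.526, -0.29, 0.156], 0.91)]
```

View pics/z19.png

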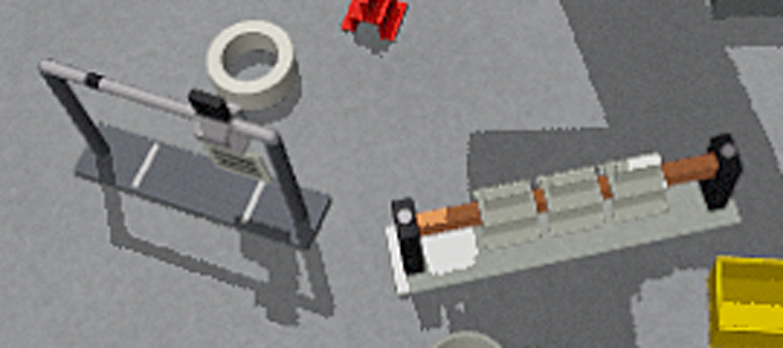

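View pics/w16.png

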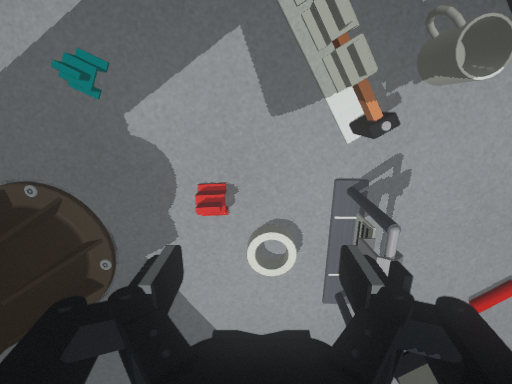

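Run:
```python
from iso import *
turn(.4135,.304,165,81)
snap("wrist","w17")
arm.goto([.47,.25,.32],down(30)); arm.pause(.3)
snap("wrist","w17b");snap("scene","s17");snap("top","t17")
for c in("scene","top"): spots(c,"shroud");spots(c,"tag");spots(c,"tag_tab")
say()
im,E=load("w17b");cv2.imwrite("pics/z20.png",cv2.resize(im[40:200,150:350],None,fx=4,fy=4,interpolation=cv2.INTER_CUBIC))
```

```text
pre t 81.1 tcp [0.4139 0.3042 0.0686] F [-0.2 -0.8 -0.2] w 0.0855 q [ 33.  28. 116.  -0.  35. -42.]
closed t 81.7 tcp [0.4135 0.3039 0.0682] F [ 0.  -3.4  6.3] w 0.0131 q [ 33.  28. 117.  -0.  35. -42.]
torque [-0.18 -0.02 -0.11] F [-0.1 -1.1  0.7]
torque [-0.37  0.02 -0.11] F [ 0.1 -2.   4.3]
torque [-0.57  0.09 -0.06] F [ 0.6 -3.   4.4]
torque [-0.53  0.22  1.74] F [-1.4 -4.2  5.3]
turned t 83.5 tcp [0.4134 0.3037 0.0683] F [-1.4 -4.2  5.3] w 0.0128 q [ 33.  28. 117.  -0.  35.  42.]
up t 85.3 tcp [0.413  0.3037 0.2491] F [-0.3  0.4 -0.4] w 0.0853 q [ 33.  14. 106.  -0.  60.  42.]
scene shroud [([0.635, -0.001, 0.063], 0.95), ([0.641, 0.058, 0.06], 0.94), ([0.629, -0.06, 0.062], 0.68), ([0.335, -0.114, 0.002], 0.65), ([0.307, 0.164, 0.001], 0.57)]
scene tag [([0.517, -0.28, 0.171], 0.75)]
scene tag_tab [([0.517, -0.282, 0.203], 0.83)]
top shroud [([0.305, 0.165, 0.001], 0.86), ([0.639, 0.059, 0.061], 0.81), ([0.335, -0.108, -0.002], 0.73), ([0.63, -0.064, 0.061], 0.7), ([0.632, -0.002, 0.059], 0.68)]
top tag [([0.51, -0.283, 0.172], 0.83)]
top tag_tab [([0.515, -0.284, 0.207], 0.61)]
 t 86.9 tcp [0.47   0.25   0.3201] F [ 0.3 -0.8 -0.4] w 0.0855 q [25. 12. 98.  0. 69. -5.]
```

View pics/z20.png

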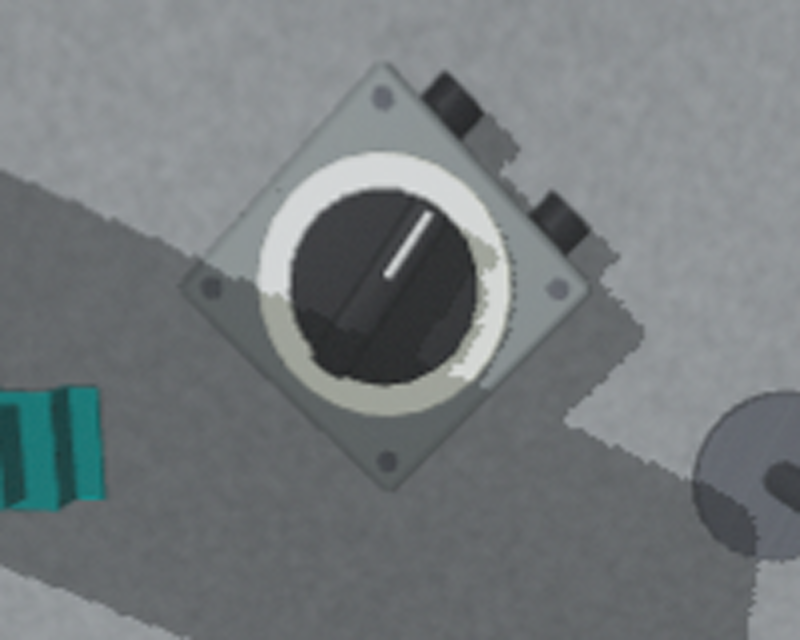

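View pics/s17.png

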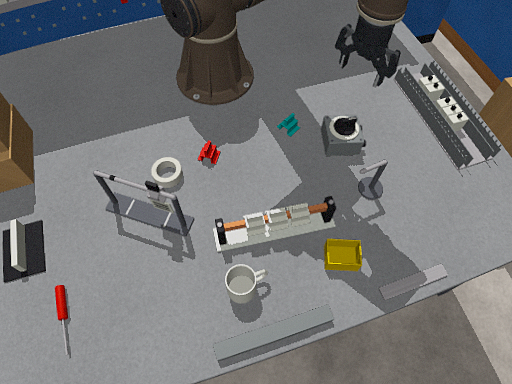

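Run:
```python
from rig import finish_job
print(finish_job())
```

```text
the job is handed in; nothing more can be done
None
```

I completed the whole sequence and handed the job in at about 87 s on the robot clock. `finish_job()` gives no verdict, so success rests on my own last checks.

- **Isolator off:** I turned it until it met the stop; the moment about the vertical axis rose to about 1.3 N m. My first attempt closed on nothing. The real fingertips sit about 40 mm further back along the tool than the text says. I found this by touching the handle's top, which gave one contact of about 24 N, and corrected for it from then on.
- **Tag to safe mark:** I moved it from the stand to the safe mark and let go. The camera readings put it within a few millimetres of the mark.
- **Shrouds:** The cameras showed three white shrouds. All three are on the bar with gaps of about 10 mm, and each reached contact at the same height. The networks read their origins 58–63 mm above the bench (60 mm is fully home).
- **Tag to test mark:** I slid it along the rail, about 2 mm above its hung height, and released it. The last readings are within about 5 mm of the mark, with a height of 171–172 mm (the rail axis is at 170 mm).
- **Isolator on:** I turned it until it met the other stop (about 1.7 N m), and the picture shows the handle where it started.
- **Left alone:** The bin, tape roll, mug, red look-alike and turquoise look-alike were not touched. I noticed no shroud being knocked aside.

No final check failed. The networks gave a few low-score false hits and sometimes missed things; I checked their results against the pictures and my own measurements.

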